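Move the samples to the drying tray in order

TASK

Move the four samples from the wooden bench rack into the metal drying tray, one to a pocket, standing upright on the pocket floor. Keep their order as counted from the steel post at the end of each: the sample nearest the rack's post goes in the pocket nearest the tray's post, the next one in the next pocket, and so on. Do not tip any sample over.

Things in the scene. Friction and masses are not known exactly. Their poses are not given: they have to be found in the camera images.
- tin: Sample: squat round bare-metal tin, 34 mm diameter (36 mm lid band from 31 mm up), 42 mm high, 60-130 g. Loose, upright; origin at the centre of its underside, z up. Grip its sides about 30 mm above its underside, fingers closing across the row (its y axis). Starts in cradle_a.
- crucible: Sample: round white ceramic crucible, 33 mm diameter, straight to 38 mm, lid 35 mm wide with a small knob, 56 mm high in all, 55-115 g. Loose, upright; origin at the centre of its underside, z up. Grip its sides about 30 mm above its underside, fingers closing across the row (its y axis). Starts in cradle_b.
- case: Sample: square black plastic case, 30 x 30 mm, 46 mm high, sides along its x and y, 45-100 g; steel clasp on its -x face. Loose, upright; origin at the centre of its underside, z up. Grip its sides about 30 mm above its underside, fingers closing across the row (its y axis). Starts in cradle_c.
- vial: Sample: slim round brown glass vial, 28 mm diameter up to 44 mm, then a narrower white cap (23 mm), 62 mm high in all, 40-85 g. Loose, upright; origin at the centre of its underside, z up. Grip its sides about 30 mm above its underside, fingers closing across the row (its y axis). Starts in cradle_d.
- cradle_a: Fixed open grey square cradle on the bench rack, in which the tin starts: 58 mm outside, 50 mm inside, 12 mm high, floor 4 mm thick. All four look alike; which of the rack's four positions this one has changes between starts. Origin at the centre of its underside (8 mm above the table), axes as the rack's.
- cradle_b: Fixed open grey square cradle on the bench rack, in which the crucible starts: 58 mm outside, 50 mm inside, 12 mm high, floor 4 mm thick. All four look alike; which of the rack's four positions this one has changes between starts. Origin at the centre of its underside (8 mm above the table), axes as the rack's.
- cradle_c: Fixed open grey square cradle on the bench rack, in which the case starts: 58 mm outside, 50 mm inside, 12 mm high, floor 4 mm thick. All four look alike; which of the rack's four positions this one has changes between starts. Origin at the centre of its underside (8 mm above the table), axes as the rack's.
- cradle_d: Fixed open grey square cradle on the bench rack, in which the vial starts: 58 mm outside, 50 mm inside, 12 mm high, floor 4 mm thick. All four look alike; which of the rack's four positions this one has changes between starts. Origin at the centre of its underside (8 mm above the table), axes as the rack's.
- bench_rack: Fixed wooden board 300 x 76 x 8 mm flat on the table, long axis x, with the four cradles centred at x = -90, -30, 30, 90 mm. Steel post 16 mm thick, top 50 mm above the table, at x = -137 mm: the end nearer the robot. Origin: centre of the underside, z up. Left or right of the table, turned up to 0.4 rad from straight ahead.
- drying_tray: Fixed aluminium tray on a dark 300 x 76 x 8 mm board, long axis x, four open pockets 54 x 54 mm inside, centred at x = -90, -30, 30, 90 mm, y = 0. Pocket floors 14 mm, wall tops 22 mm above the table. Steel post 16 mm thick, top 50 mm up, at x = -137 mm: the end away from the robot. Origin: centre of the underside, z up. On the side where the rack is not.
There are look-alikes about, which are no part of the job. What is shaped like the case but blue or yellow is not meant.

How it is judged:
By the outcome, as a careful person would: the job done as asked, in the order asked, and still so for the second after the job is handed in, with the robot touching nothing.
It also fails if it takes over 99 s, if anything falls off the work surface, if the arm or the gripper's body presses on something with over 40 N, if the wrist force passes 120 N, or if a joint passes its speed limit or range.

ROBOT

A 6-joint arm with a two-finger parallel gripper is mounted at the origin on the work surface. World frame = base frame: x ahead of the robot, y to its left, z up, the work surface at z = 0. Lengths are in m, angles in rad, forces in N, time in s.
With the tool pointing down it reaches from about 0.275 to 0.75 m from the base axis. Payload 10.2 kg.
Tool frame: the origin (TCP) lies at the very end of the fingers, on their centre line; the grasp point (between the pads) lies manip.tcp_to_grasp behind it (manip.tcp_to_grasp is the distance from the TCP to the grasp point, in m); y points along the fingers, z is the direction in which the jaws open and shut, and the axes are right-handed (so a half turn about y gives the same grasp; the last joint's range is limited). The gripper opens to 88 mm and grips with 3 to 60 N. Pads are 18 mm wide; open, the fingers measure 123 mm over their backs; the gripper's body (75 mm by 187 mm) begins 45 mm behind the grasp point.
Start: joints at [-1.368, 0.313, 1.498, -0, 1.331, -0.223], TCP at [0.217, -0.478, 0.239] pointing down, gripper open.
Joint ranges: [-2.94, 2.94], [-0.97, 2.17], [0.19, 2.56], [-1.23, 4.37], [0.02, 3.11], [-2.88, 2.88]. Speed limits (rad/s): [2.39, 2.39, 3.01, 3.14, 3.14, 3.14].

INTERFACE

Orientations are given as a unit quaternion [w, x, y, z].
In Python, from plant import manip gives the robot as it stands.
- The arm moves only by the shell command python3 -m jog 'ROWS' [FORCE]. ROWS is JSON, a list of rows, each an object with "claw": the gripper's target within -1 to 1 (shut at 1, half-way at 0, fully open at -1); "dp": the shift along the tool's x, y, z in mm, a list of three; "angular": the turn, a rotation vector about the tool's x, y, z in rad, a list of three. In form: [{"claw": claw, "dp": [tx, ty, tz], "angular": [wx, wy, wz]}, ...]. A call has exactly 10 rows; each row shifts and turns the pose as measured when the row begins, along the tool's axes as they then stand; what a row does not reach is not made up. A row lasts 1/12 s, in which the tool goes at most 41.7 mm and 7.16 degrees, less where a joint would pass 70% of its speed; a pose out of reach is approached as far as the arm can. A call is refused whole if a number of a shift passes 41.7 or a number of a turn 0.125, either way. A call with a gripper value outside its range is refused whole. The fingers move at their own pace and stop on an object; FORCE is the grip in N (left out, the last holds). Time passes only in rows, so rows that do not move let the fingers close, or fill a call up. It gives the time, the measured TCP pose, the force and the opening at its end, in the units of the state.
- manip.observe(): the state, without advancing time (a new reading comes with each control period).
- manip.read_camera(name): name is "scene" or "top"; returns a dict with "image" (420x560x3 uint8, red, green, blue), "fov_y" (degrees; the focal length in pixels is half the picture's height over the tangent of half this angle, whatever the lens; pixels are square), "cx", "cy" (the principal point, pixels), "origin" and "attitude" of the camera in the world. Camera axes: x right, y up, looking along -z (the intrinsics and any distortion apply to the point x, -y, -z); pixel columns grow to the right and rows downward; lengths in m; the calibration is good to about 2 mm. A picture is of the moment at which its call begins. There is no depth.
- manip.sign_off(): hands the job in, once; it reports no verdict.
The state is a dict: "clock": time; "joints": joint angles; "qvel": joint speeds; "tau": joint torques, N m; "tool_pos": TCP position; "tool_rot": TCP orientation; "contact_force": force on the tool from outside, world axes, zero at the start; "moment": the same for the moment, N m; "gripper_width": finger opening in m.
Only numpy, scipy, OpenCV 4.12 (cv2) and the standard library are available. Lean on these libraries where they do the work, as an engineer would, in place of code of your own. Each camera call takes 0.05 s, during which the arm holds its last target.

## Working session

There is one attempt and no reset: what is moved stays moved. The work goes in short steps, Python scripts to look and compute and a shell command to move; the robot and the scene stay as the last step left them, time stands still between calls to the robot, and variables do not carry over. Pictures are saved under pics/ and viewed, and the job is handed in when it is done.

```bash
ls; mkdir -p pics; python3 - <<'E'
from plant import manip
import cv2
print(manip.observe(), manip.tcp_to_grasp)
for n in ("scene","top"):
    c=manip.read_camera(n); cv2.imwrite(f"pics/{n}0.png",c["image"][:,:,::-1])
    print(n,{k:v for k,v in c.items() if k!="image"})
E
```

```text
pics
{'clock': 0.0, 'joints': array([-1.36837117e+00,  3.13425681e-01,  1.49846385e+00,  8.50396979e-07,
        1.33098524e+00, -2.23401884e-01]), 'qvel': array([-1.78839395e-03, -2.05548961e-03,  8.56098839e-06,  2.20623159e-03,
       -7.02409509e-04,  1.56998632e-03]), 'tau': array([-9.57949010e-05, -4.02216840e+01, -2.52267712e+01,  6.94338907e-02,
        3.52823851e-02, -1.17766122e-04]), 'tool_pos': array([ 0.21679958, -0.47786554,  0.23816344]), 'tool_rot': array([ 0.14942263, -0.14941254,  0.69159304, -0.6906865 ]), 'contact_force': array([ 0.45033899,  0.32575198, -0.49585661]), 'moment': array([ 0.00740575, -0.01642932,  0.01036408]), 'gripper_width': 0.08780814361978125} 0.0187
scene {'fov_y': 48.319681163618455, 'cx': 270.3373999374243, 'cy': 209.21353153013095, 'origin': array([ 0.92841521, -0.33817226,  0.85512158]), 'attitude': array([0.888673  , 0.27345524, 0.11028293, 0.35116975])}
top {'fov_y': 47.49548064899882, 'cx': 286.56154597004297, 'cy': 209.63008712513246, 'origin': array([0.4058091 , 0.0500425 , 1.04388939]), 'attitude': array([-0.69621409, -0.04847249,  0.03046173,  0.71554765])}
```

View pics/scene0.png

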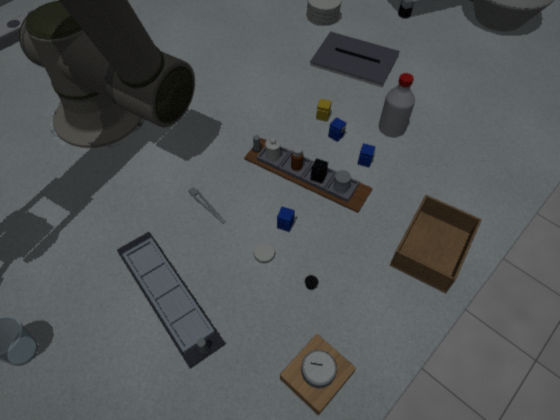

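View pics/top0.png

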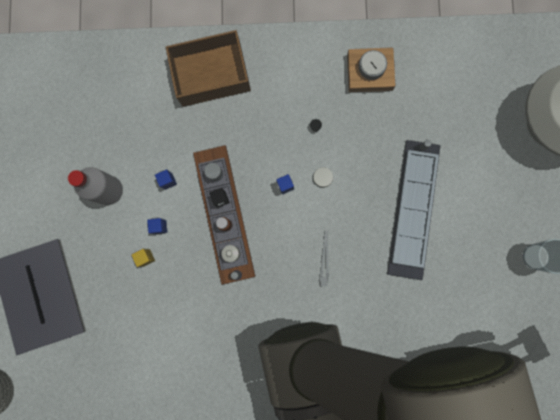

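The top view shows the rack on the left of the table (y>0), with its post at about (235,275). From the post the order is crucible (230,254), vial (222,225), case (219,198), tin (212,171). The tray is on the right, with its far-end post at (428,143). Next I'll measure both boards and enlarge crops of them.

```bash
cat > h.py <<'E'
import numpy as np, cv2
from scipy.spatial.transform import Rotation as R
from plant import manip
def rot(q): return R.from_quat([q[1],q[2],q[3],q[0]])
def ray(c,px):
    px=np.atleast_2d(np.asarray(px,float)); f=210/np.tan(np.radians(c["fov_y"]/2))
    d=np.c_[(px[:,0]-c["cx"])/f,-(px[:,1]-c["cy"])/f,-np.ones(len(px))]
    return rot(c["attitude"]).apply(d)
def onz(c,px,z):
    d=ray(c,px); o=np.array(c["origin"]); return o+d*((z-o[2])/d[:,2:3])
def proj(c,P):
    f=210/np.tan(np.radians(c["fov_y"]/2)); p=rot(c["attitude"]).inv().apply(np.atleast_2d(P)-c["origin"])
    return np.c_[c["cx"]+f*p[:,0]/-p[:,2], c["cy"]-f*p[:,1]/-p[:,2]]
def tri(c1,p1,c2,p2):
    d1=ray(c1,p1)[0];d2=ray(c2,p2)[0];A=np.c_[d1,-d2];b=np.array(c2["origin"])-c1["origin"]
    s=np.linalg.lstsq(A,b,rcond=None)[0];a=c1["origin"]+s[0]*d1;e=c2["origin"]+s[1]*d2
    return (a+e)/2,np.linalg.norm(a-e)
def crop(c,x0,y0,x1,y1,s,name):
    cv2.imwrite(name,cv2.resize(c["image"][y0:y1,x0:x1,::-1],None,fx=s,fy=s,interpolation=cv2.INTER_CUBIC))
E
python3 - <<'E'
from h import *
t=manip.read_camera("top"); s=manip.read_camera("scene")
a=t["image"][140:290,180:270,::-1]; b=t["image"][135:285,375:450,::-1]
im=np.hstack([cv2.resize(x,None,fx=4,fy=4,interpolation=cv2.INTER_CUBIC) for x in(a,b)]); cv2.imwrite("pics/t1.png",im)
crop(s,235,120,380,215,5,"pics/s1.png"); crop(s,110,225,230,370,4,"pics/s2.png")
hsv=cv2.cvtColor(t["image"],cv2.COLOR_RGB2HSV)
for p in [(200,156),(250,277),(395,270),(412,148),(420,170),(300,250)]: print(p,hsv[p[1],p[0]],t["image"][p[1],p[0]])
E
```

```text
(200, 156) [ 12 124  99] [99 70 51]
(250, 277) [ 13  77 103] [103  85  72]
(395, 270) [115  22  70] [64 65 70]
(412, 148) [115  24  65] [59 60 65]
(420, 170) [ 98  25 152] [137 148 152]
(300, 250) [ 73  12 149] [142 149 145]
```

View pics/t1.png

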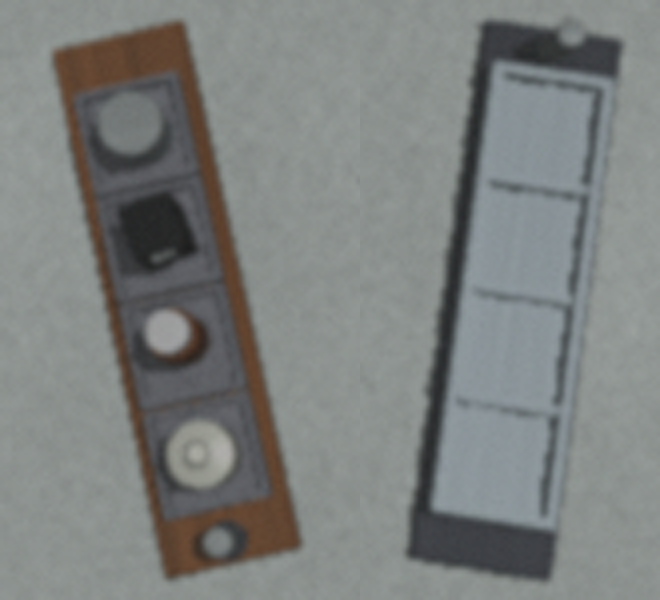

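View pics/s1.png

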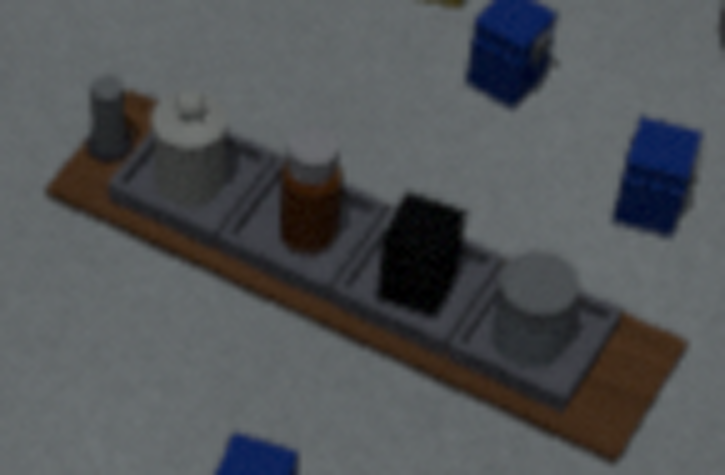

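View pics/s2.png

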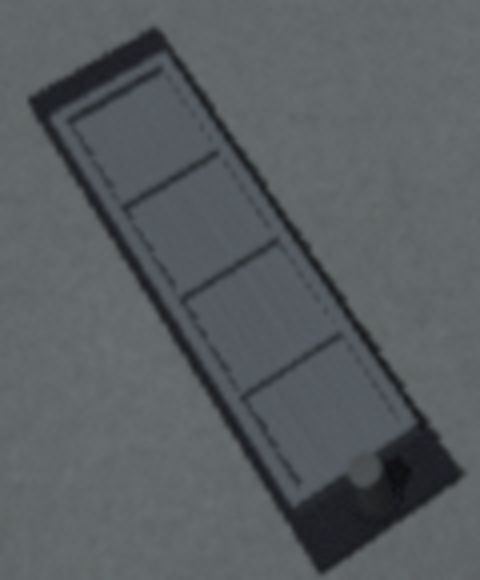

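```bash
cat > m1.py <<'E'
from h import *
t=manip.read_camera("top"); s=manip.read_camera("scene")
def z(p,sc,ox,oy): return (np.array(p,float)+.5)/sc-.5+[ox,oy]
# order: near-post left.. (x-,y+),(x-,y-),(x+,y-),(x+,y+) in board frame handled per board
L=np.array([[-.15,.038],[-.15,-.038],[.15,-.038],[.15,.038]])
def fit(P):
    P=P[:,:2]; m=P.mean(0); A=L; B=P-m
    H=A.T@B; th=np.arctan2(H[0,1]-H[1,0],H[0,0]+H[1,1]); M=np.array([[np.cos(th),-np.sin(th)],[np.sin(th),np.cos(th)]])
    return m,th,np.abs(B-A@M.T).max(), np.linalg.norm(P-np.roll(P,-1,0),axis=1)
rt=z([(168,578),(300,546),(185,22),(55,52)],4,180,140)
rs=z([(125,90),(48,190),(612,462),(687,345)],5,235,120)
tt=z([(622,40),(485,22),(408,557),(550,578)],4,375-90,135)
ts=z([(322,573),(463,472),(157,28),(32,100)],4,110,225)
rs=rs[[0,1,2,3]]
for n,c,p in(("rack top",t,rt),("rack scene",s,rs),("tray top",t,tt),("tray scene",s,ts)):
    P=onz(c,p,.008); print(n,P[:,:2].round(4).tolist()); print(*[np.round(v,4) for v in fit(P)])
E
python3 m1.py
```

```text
rack top [[0.3649, 0.2191], [0.3802, 0.1475], [0.6707, 0.2063], [0.656, 0.2791]]
[0.518 0.213] 0.2017 0.0018 [0.0732 0.2964 0.0743 0.2972]
rack scene [[0.3662, 0.2174], [0.3839, 0.1464], [0.6736, 0.2043], [0.6596, 0.2783]]
[0.5208 0.2116] 0.2019 0.0024 [0.0732 0.2954 0.0753 0.2997]
tray top [[0.6564, -0.2664], [0.669, -0.1922], [0.3779, -0.1356], [0.3649, -0.2104]]
[ 0.517  -0.2011] 2.9519 0.0025 [0.0753 0.2965 0.0759 0.2969]
tray scene [[0.6601, -0.2659], [0.673, -0.1915], [0.3814, -0.1373], [0.3686, -0.209]]
[ 0.5208 -0.2009] 2.9541 0.0023 [0.0755 0.2966 0.0729 0.297 ]
```

```bash
cat >> m1.py <<'E'
print()
r=np.array([.5194,.2123]);th=.2018;M=np.array([[np.cos(th),-np.sin(th)],[np.sin(th),np.cos(th)]])
for n,a,b,h in(("cruc",(197,453),(190,100),.068),("vial",(167,333),(313,150),.074),("case",(155,222),(434,217),.058),("tin",(130,123),(540,283),.054)):
    a=z([a],4,180,140);b=z([b],5,235,120)
    A=onz(t,a,h)[0,:2];B=onz(s,b,h)[0,:2];m=(A+B)/2
    T,g=tri(t,a[0],s,b[0])
    print(n,A.round(4),B.round(4),"mean",m.round(4),"tri",T.round(4),round(g,4),"rackframe",((m-r)@M).round(4))
E
python3 m1.py|tail -4
```

```text
cruc [0.4301 0.1937] [0.4318 0.1937] mean [0.4309 0.1937] tri [0.4305 0.1944 0.0664] 0.001 rackframe [-0.0904 -0.0005]
vial [0.4915 0.2075] [0.4957 0.205 ] mean [0.4936 0.2062] tri [0.4923 0.2087 0.0682] 0.0007 rackframe [-0.0265 -0.0008]
case [0.5514 0.2158] [0.5518 0.2231] mean [0.5516 0.2194] tri [0.5526 0.2171 0.0629] 0.0057 rackframe [0.033  0.0005]
tin [0.6053 0.2292] [0.6075 0.2286] mean [0.6064 0.2289] tri [0.6062 0.23   0.0514] 0.001 rackframe [ 0.0885 -0.0012]
```

```bash
cat > go.py <<'E'
import sys; from h import *
S={"cruc":(.4309,.1937),"vial":(.493,.2070),"case":(.5516,.2190),"tin":(.6064,.2289)}
ty=2.953; tc=np.array([.519,-.2010])
def tgt(n):
    if n in S: return np.array(S[n]),.2018
    x={"p1":-.09,"p2":-.03,"p3":.03,"p4":.09}[n]; return tc+x*np.array([np.cos(ty),np.sin(ty)]),ty
def show(n,z):
    o=manip.observe(); Rt=rot(o["tool_rot"]); p,th=tgt(n)
    best=None
    for k in(0,1):
        a=th+np.pi/2+k*np.pi; zz=np.array([np.cos(a),np.sin(a),0]); yy=np.array([0,0,-1.]); xx=np.cross(yy,zz)
        G=R.from_matrix(np.c_[xx,yy,zz]); w=(Rt.inv()*G).as_rotvec()
        if best is None or np.linalg.norm(w)<np.linalg.norm(best[0]): best=(w,G)
    d=np.r_[p,z]-o["tool_pos"]
    print("t",round(o["clock"],2),"pos",o["tool_pos"].round(4),"w",round(o["gripper_width"],4),"F",o["contact_force"].round(1),"j",o["joints"].round(2))
    print("world d mm",(d*1e3).round(1),"rotvec",best[0].round(3)); print("dp now-axes",(Rt.inv().apply(d)*1e3).round(1),"dp goal-axes",(best[1].inv().apply(d)*1e3).round(1))
if __name__=="__main__": show(sys.argv[1],float(sys.argv[2]))
E
python3 go.py cruc .15
```

```text
t 0.4 pos [ 0.2168 -0.4781  0.2386] w 0.0881 F [-0.   0.1 -0.1] j [-1.37  0.31  1.5   0.    1.33 -0.22]
world d mm [214.1 671.8 -88.6] rotvec [ 0.     0.224 -0.   ]
dp now-axes [-472.4   88.8 -523.4] dp goal-axes [-344.4   88.6 -615.3]
```

```bash
python3 -m jog '[{"claw":-1,"dp":[0,0,0],"angular":[0,0.112,0]},{"claw":-1,"dp":[0,0,0],"angular":[0,0.112,0]},{"claw":-1,"dp":[-19,3,-34],"angular":[0,0,0]},{"claw":-1,"dp":[-19,3,-34],"angular":[0,0,0]},{"claw":-1,"dp":[-19,3,-34],"angular":[0,0,0]},{"claw":-1,"dp":[-19,3,-34],"angular":[0,0,0]},{"claw":-1,"dp":[-19,3,-34],"angular":[0,0,0]},{"claw":-1,"dp":[-19,3,-34],"angular":[0,0,0]},{"claw":-1,"dp":[-19,3,-34],"angular":[0,0,0]},{"claw":-1,"dp":[-19,3,-34],"angular":[0,0,0]}]' 20; python3 go.py cruc .15
```

```text
clock: 1.23
tool_pos: [0.315, -0.1756, 0.2122]
tool_rot: [-0.063, 0.063, -0.704, 0.705]
contact_force: [-0.1, -0.3, 0.1]
gripper_width: 0.088
t 1.23 pos [ 0.315  -0.1756  0.2122] w 0.088 F [-0.1 -0.3  0.1] j [-0.84 -0.04  1.98 -0.    1.2   0.56]
world d mm [115.9 369.3 -62.2] rotvec [-0.002 -0.023 -0.001]
dp now-axes [-179.8   61.6 -342.8] dp goal-axes [-187.5   62.2 -338.6]
```

```bash
python3 -m jog '[{"claw":-1,"dp":[-19,4,-35],"angular":[0,-0.023,0]},{"claw":-1,"dp":[-19,5,-35],"angular":[0,0,0]},{"claw":-1,"dp":[-19,6,-35],"angular":[0,0,0]},{"claw":-1,"dp":[-19,6,-35],"angular":[0,0,0]},{"claw":-1,"dp":[-19,6,-35],"angular":[0,0,0]},{"claw":-1,"dp":[-19,6,-35],"angular":[0,0,0]},{"claw":-1,"dp":[-19,6,-35],"angular":[0,0,0]},{"claw":-1,"dp":[-19,6,-35],"angular":[0,0,0]},{"claw":-1,"dp":[-19,6,-35],"angular":[0,0,0]},{"claw":-1,"dp":[-12,6,-22],"angular":[0,0,0]}]'; python3 go.py cruc .15
```

```text
clock: 2.07
tool_pos: [0.4284, 0.2084, 0.1552]
tool_rot: [-0.076, 0.068, -0.701, 0.705]
contact_force: [0.1, -0.8, -0.1]
gripper_width: 0.0884
t 2.07 pos [0.4284 0.2084 0.1552] w 0.0884 F [ 0.1 -0.8 -0.1] j [ 0.21  0.29  1.76 -0.01  1.08  1.58]
world d mm [  2.5 -14.7  -5.2] rotvec [-0.007  0.002 -0.01 ]
dp now-axes [ 0.5  5.3 14.9] dp goal-axes [ 0.5  5.2 14.9]
```

```bash
python3 -m jog '[{"claw":-1,"dp":[0,10,15],"angular":[-0.007,0,-0.01]},{"claw":-1,"dp":[0,15,0],"angular":[0,0,0]},{"claw":-1,"dp":[0,10,0],"angular":[0,0,0]},{"claw":-1,"dp":[0,10,0],"angular":[0,0,0]},{"claw":-1,"dp":[0,0,0],"angular":[0,0,0]},{"claw":-1,"dp":[0,0,0],"angular":[0,0,0]},{"claw":-1,"dp":[0,0,0],"angular":[0,0,0]},{"claw":-1,"dp":[0,0,0],"angular":[0,0,0]},{"claw":-1,"dp":[0,0,0],"angular":[0,0,0]},{"claw":-1,"dp":[0,0,0],"angular":[0,0,0]}]'; python3 go.py cruc .0233; python3 - <<'E'
from h import *
c=manip.read_camera("scene"); crop(c,200,60,400,230,4,"pics/s3.png")
o=manip.observe(); Rt=rot(o["tool_rot"])
print(((proj(c,[o["tool_pos"]+Rt.apply([0,0,k*.044]) for k in(-1,0,1)])-[200,60]+.5)*4-.5).round(0))
E
```

```text
clock: 2.9
tool_pos: [0.4326, 0.2002, 0.1091]
tool_rot: [0.076, -0.075, 0.704, -0.703]
contact_force: [-1.2, 0.2, -0.7]
gripper_width: 0.0886
t 2.9 pos [0.4326 0.2002 0.1091] w 0.0886 F [-1.2  0.2 -0.7] j [0.19 0.36 1.81 0.   0.97 1.54]
world d mm [ -1.7  -6.5 -85.8] rotvec [ 0.001  0.013 -0.002]
dp now-axes [ 3.2 85.8  6.1] dp goal-axes [ 2.9 85.8  6. ]
[[341. 214.]
 [301. 263.]
 [259. 314.]]
```

View pics/s3.png

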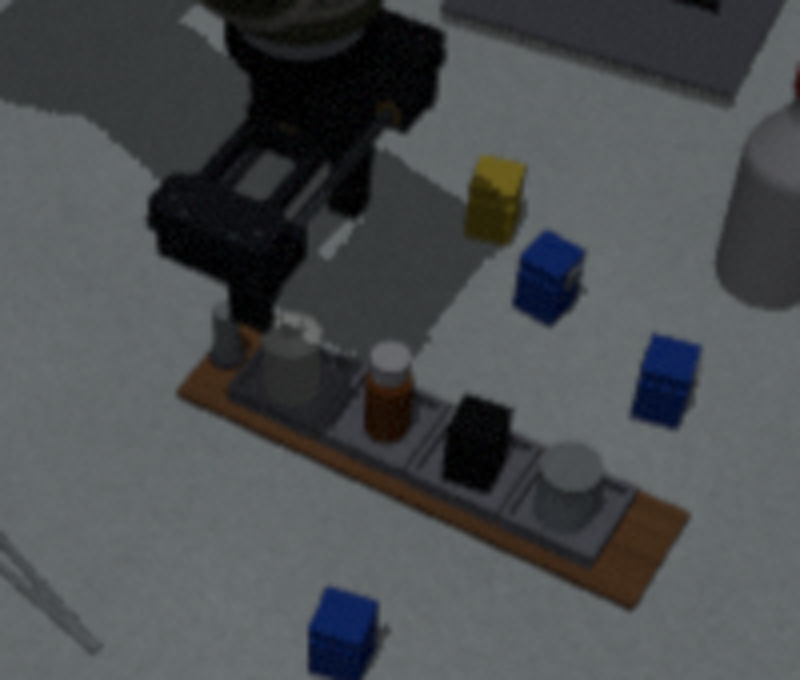

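The picture shows the open jaws straddling the crucible, with its knob at (295,325). The fingertips at (255,320) and (350,212) agree with their projection, so the calibration holds.

```bash
python3 -m jog '[{"claw":-1,"dp":[3,10,6],"angular":[0,0.013,0]},{"claw":-1,"dp":[0,15,0],"angular":[0,0,0]},{"claw":-1,"dp":[0,20,0],"angular":[0,0,0]},{"claw":-1,"dp":[0,15,0],"angular":[0,0,0]},{"claw":-1,"dp":[0,10,0],"angular":[0,0,0]},{"claw":-1,"dp":[0,7,0],"angular":[0,0,0]},{"claw":-1,"dp":[0,0,0],"angular":[0,0,0]},{"claw":-1,"dp":[0,0,0],"angular":[0,0,0]},{"claw":-1,"dp":[0,0,0],"angular":[0,0,0]},{"claw":-1,"dp":[0,0,0],"angular":[0,0,0]}]'; python3 go.py cruc .0233
```

```text
clock: 3.78
tool_pos: [0.4339, 0.194, 0.0328]
tool_rot: [0.075, -0.067, 0.704, -0.703]
contact_force: [-0.4, -0.0, 1.2]
gripper_width: 0.088
t 3.78 pos [0.4339 0.194  0.0328] w 0.088 F [-0.4 -0.   1.2] j [0.17 0.49 1.87 0.   0.77 1.54]
world d mm [-3.  -0.3 -9.5] rotvec [ 0.001 -0.001 -0.011]
dp now-axes [ 3.1  9.5 -0.3] dp goal-axes [ 3.   9.5 -0.3]
```

```bash
python3 -m jog '[{"claw":-1,"dp":[3,5,0],"angular":[0,0,-0.011]},{"claw":-1,"dp":[0,4,0],"angular":[0,0,0]},{"claw":-1,"dp":[0,0,0],"angular":[0,0,0]},{"claw":1,"dp":[0,0,0],"angular":[0,0,0]},{"claw":1,"dp":[0,0,0],"angular":[0,0,0]},{"claw":1,"dp":[0,0,0],"angular":[0,0,0]},{"claw":1,"dp":[0,0,0],"angular":[0,0,0]},{"claw":1,"dp":[0,0,0],"angular":[0,0,0]},{"claw":1,"dp":[0,0,0],"angular":[0,0,0]},{"claw":1,"dp":[0,0,0],"angular":[0,0,0]}]' 20; python3 go.py cruc .0233
```

```text
clock: 4.62
tool_pos: [0.4317, 0.1936, 0.0245]
tool_rot: [0.072, -0.07, 0.704, -0.703]
contact_force: [0.1, -0.1, -0.7]
gripper_width: 0.0434
t 4.62 pos [0.4317 0.1936 0.0245] w 0.0434 F [ 0.1 -0.1 -0.7] j [0.17 0.5  1.88 0.   0.76 1.54]
world d mm [-0.8  0.1 -1.2] rotvec [ 0.001 -0.001 -0.002]
dp now-axes [ 0.7  1.2 -0.3] dp goal-axes [ 0.7  1.2 -0.3]
```

```bash
python3 -m jog '[{"claw":1,"dp":[0,0,0],"angular":[0,0,0]},{"claw":1,"dp":[0,0,0],"angular":[0,0,0]},{"claw":1,"dp":[0,0,0],"angular":[0,0,0]},{"claw":1,"dp":[0,0,0],"angular":[0,0,0]},{"claw":1,"dp":[0,-8,0],"angular":[0,0,0]},{"claw":1,"dp":[0,-15,0],"angular":[0,0,0]},{"claw":1,"dp":[0,-20,0],"angular":[0,0,0]},{"claw":1,"dp":[0,-25,0],"angular":[0,0,0]},{"claw":1,"dp":[0,-25,0],"angular":[0,0,0]},{"claw":1,"dp":[0,-20,0],"angular":[0,0,0]}]'; python3 go.py p1 .14
```

```text
clock: 5.45
tool_pos: [0.4287, 0.1928, 0.1404]
tool_rot: [0.068, -0.074, 0.704, -0.703]
contact_force: [0.2, -0.7, -1.2]
gripper_width: 0.0326
t 5.45 pos [0.4287 0.1928 0.1404] w 0.0326 F [ 0.2 -0.7 -1.2] j [0.17 0.31 1.79 0.   1.06 1.54]
world d mm [ 1.787e+02 -4.107e+02 -4.000e-01] rotvec [-0.     0.389  0.008]
dp now-axes [-93.3  -0.8 438. ] dp goal-axes [-252.5    0.4  369.9]
```

```bash
python3 -m jog '[{"claw":1,"dp":[-4,0,15],"angular":[0,0.097,0.008]},{"claw":1,"dp":[-9,0,28],"angular":[0,0.097,0]},{"claw":1,"dp":[-15,0,31],"angular":[0,0.097,0]},{"claw":1,"dp":[-17,0,30],"angular":[0,0.097,0]},{"claw":1,"dp":[-20,0,29],"angular":[0,0,0]},{"claw":1,"dp":[-20,0,29],"angular":[0,0,0]},{"claw":1,"dp":[-20,0,29],"angular":[0,0,0]},{"claw":1,"dp":[-20,0,29],"angular":[0,0,0]},{"claw":1,"dp":[-20,0,29],"angular":[0,0,0]},{"claw":1,"dp":[-20,0,29],"angular":[0,0,0]}]'; python3 go.py p1 .14
```

```text
clock: 6.28
tool_pos: [0.5635, -0.1127, 0.1534]
tool_rot: [-0.065, 0.074, 0.705, -0.702]
contact_force: [0.1, -0.5, -0.3]
gripper_width: 0.0326
t 6.28 pos [ 0.5635 -0.1127  0.1534] w 0.0326 F [ 0.1 -0.5 -0.3] j [-0.4   0.49  1.47  0.01  1.17  1.36]
world d mm [  44.  -105.2  -13.4] rotvec [ 0.005 -0.009 -0.013]
dp now-axes [-63.5  13.7  94.6] dp goal-axes [-62.9  13.4  95.1]
```

```bash
python3 -m jog '[{"claw":1,"dp":[-19,4,28],"angular":[0.005,-0.009,-0.013]},{"claw":1,"dp":[-18,5,27],"angular":[0,0,0]},{"claw":1,"dp":[-12,8,20],"angular":[0,0,0]},{"claw":1,"dp":[-7,8,10],"angular":[0,0,0]},{"claw":1,"dp":[-3,8,5],"angular":[0,0,0]},{"claw":1,"dp":[0,8,0],"angular":[0,0,0]},{"claw":1,"dp":[0,8,0],"angular":[0,0,0]},{"claw":1,"dp":[0,5,0],"angular":[0,0,0]},{"claw":1,"dp":[0,0,0],"angular":[0,0,0]},{"claw":1,"dp":[0,0,0],"angular":[0,0,0]}]'; python3 go.py p1 .06
```

```text
clock: 7.12
tool_pos: [0.6051, -0.2215, 0.0992]
tool_rot: [0.068, -0.068, -0.704, 0.704]
contact_force: [-0.3, -1.1, -0.8]
gripper_width: 0.0324
t 7.12 pos [ 0.6051 -0.2215  0.0992] w 0.0324 F [-0.3 -1.1 -0.8] j [-0.53  0.7   1.27 -0.    1.17  1.23]
world d mm [  2.3   3.6 -39.2] rotvec [-0.    -0.004  0.   ]
dp now-axes [-1.5 39.2 -4. ] dp goal-axes [-1.6 39.2 -4. ]
```

```bash
python3 -m jog '[{"claw":1,"dp":[-1.6,10,-4],"angular":[0,-0.004,0]},{"claw":1,"dp":[0,15,0],"angular":[0,0,0]},{"claw":1,"dp":[0,15,0],"angular":[0,0,0]},{"claw":1,"dp":[0,12,0],"angular":[0,0,0]},{"claw":1,"dp":[0,7,0],"angular":[0,0,0]},{"claw":1,"dp":[0,3,0],"angular":[0,0,0]},{"claw":1,"dp":[0,0,0],"angular":[0,0,0]},{"claw":1,"dp":[0,0,0],"angular":[0,0,0]},{"claw":1,"dp":[0,0,0],"angular":[0,0,0]},{"claw":1,"dp":[0,0,0],"angular":[0,0,0]}]'; python3 go.py p1 .027
```

```text
clock: 7.95
tool_pos: [0.6099, -0.2142, 0.0363]
tool_rot: [0.063, -0.067, -0.703, 0.705]
contact_force: [0.1, 0.3, -1.0]
gripper_width: 0.0324
t 7.95 pos [ 0.6099 -0.2142  0.0363] w 0.0324 F [ 0.1  0.3 -1. ] j [-0.52  0.78  1.31  0.    1.05  1.24]
world d mm [-2.5 -3.6 -9.3] rotvec [-0.002  0.005 -0.006]
dp now-axes [1.8 9.3 4. ] dp goal-axes [1.8 9.3 4. ]
```

```bash
python3 -m jog '[{"claw":1,"dp":[1.8,0,4],"angular":[0,0,-0.006]},{"claw":1,"dp":[0,3,0],"angular":[0,0,0]},{"claw":1,"dp":[0,3,0],"angular":[0,0,0]},{"claw":1,"dp":[0,1,0],"angular":[0,0,0]},{"claw":1,"dp":[0,0,0],"angular":[0,0,0]},{"claw":1,"dp":[0,0,0],"angular":[0,0,0]},{"claw":1,"dp":[0,0,0],"angular":[0,0,0]},{"claw":1,"dp":[0,0,0],"angular":[0,0,0]},{"claw":1,"dp":[0,0,0],"angular":[0,0,0]},{"claw":1,"dp":[0,0,0],"angular":[0,0,0]}]'; python3 go.py p1 .027; python3 - <<'E'
from h import *
t=manip.read_camera("top"); s=manip.read_camera("scene")
crop(s,110,205,260,375,3,"pics/s4.png")
E
```

```text
clock: 8.78
tool_pos: [0.6077, -0.2189, 0.0301]
tool_rot: [0.064, -0.065, -0.703, 0.705]
contact_force: [0.6, 0.1, -0.5]
gripper_width: 0.0326
t 8.78 pos [ 0.6077 -0.2189  0.0301] w 0.0326 F [ 0.6  0.1 -0.5] j [-0.53  0.79  1.31 -0.    1.04  1.23]
world d mm [-0.3  1.  -3.1] rotvec [-0.003  0.005 -0.001]
dp now-axes [ 0.5  3.1 -0.9] dp goal-axes [ 0.5  3.1 -0.9]
```

View pics/s4.png

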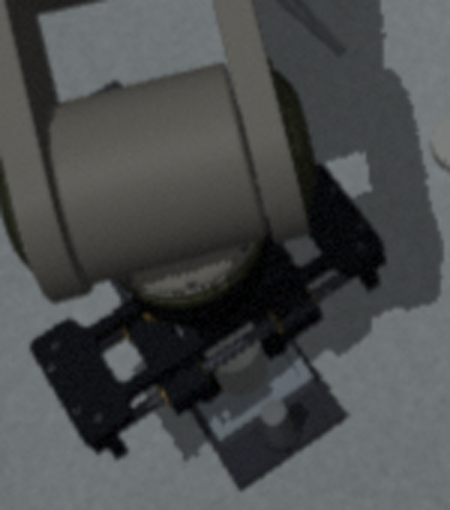

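The picture shows the crucible in the first pocket next to the tray's post (post at (285,425)). I'll lower it the last few mm and release.

```bash
python3 -m jog '[{"claw":1,"dp":[0,2,-1],"angular":[0,0,0]},{"claw":1,"dp":[0,2,0],"angular":[0,0,0]},{"claw":1,"dp":[0,1,0],"angular":[0,0,0]},{"claw":1,"dp":[0,1,0],"angular":[0,0,0]},{"claw":1,"dp":[0,0,0],"angular":[0,0,0]},{"claw":1,"dp":[0,0,0],"angular":[0,0,0]},{"claw":-0.3,"dp":[0,0,0],"angular":[0,0,0]},{"claw":-0.3,"dp":[0,0,0],"angular":[0,0,0]},{"claw":-0.3,"dp":[0,0,0],"angular":[0,0,0]},{"claw":-0.3,"dp":[0,0,0],"angular":[0,0,0]}]'; python3 go.py p1 .027
```

```text
clock: 9.72
tool_pos: [0.6083, -0.2179, 0.0263]
tool_rot: [0.064, -0.066, -0.703, 0.705]
contact_force: [0.2, 0.3, -0.4]
gripper_width: 0.0565
t 9.72 pos [ 0.6083 -0.2179  0.0263] w 0.0565 F [ 0.2  0.3 -0.4] j [-0.52  0.79  1.31 -0.    1.03  1.23]
world d mm [-0.9  0.   0.7] rotvec [-0.004  0.005 -0.003]
dp now-axes [ 0.9 -0.7  0.1] dp goal-axes [ 0.9 -0.7  0.1]
```

```bash
python3 -m jog '[{"claw":-0.5,"dp":[0,-10,0],"angular":[0,0,0]},{"claw":-0.5,"dp":[0,-20,0],"angular":[0,0,0]},{"claw":-0.8,"dp":[0,-30,0],"angular":[0,0,0]},{"claw":-0.8,"dp":[0,-30,0],"angular":[0,0,0]},{"claw":-0.8,"dp":[0,-20,0],"angular":[0,0,0]},{"claw":-0.8,"dp":[0,-10,0],"angular":[0,-0.1,0]},{"claw":-0.8,"dp":[0,0,0],"angular":[0,-0.1,0]},{"claw":-0.8,"dp":[0,0,0],"angular":[0,-0.1,0]},{"claw":-0.8,"dp":[0,0,0],"angular":[0,-0.09,0]},{"claw":-0.8,"dp":[0,0,0],"angular":[0,0,0]}]'; python3 go.py vial .14
```

```text
clock: 10.55
tool_pos: [0.6083, -0.2175, 0.1596]
tool_rot: [-0.081, 0.077, -0.7, 0.705]
contact_force: [-0.9, 0.8, -0.1]
gripper_width: 0.0794
t 10.55 pos [ 0.6083 -0.2175  0.1596] w 0.0794 F [-0.9  0.8 -0.1] j [-0.52  0.64  1.21 -0.    1.29  0.82]
world d mm [-115.3  424.5  -19.6] rotvec [-0.007  0.022 -0.004]
dp now-axes [  18.1   16.2 -439.6] dp goal-axes [  27.9   19.6 -439. ]
```

```bash
python3 -m jog '[{"claw":-0.8,"dp":[2,0,-30],"angular":[-0.007,0.022,-0.004]},{"claw":-0.8,"dp":[2,1,-40],"angular":[0,0,0]},{"claw":-0.8,"dp":[2,1,-40],"angular":[0,0,0]},{"claw":-0.8,"dp":[2,1,-40],"angular":[0,0,0]},{"claw":-0.8,"dp":[2,1,-40],"angular":[0,0,0]},{"claw":-0.8,"dp":[2,1,-40],"angular":[0,0,0]},{"claw":-0.8,"dp":[2,1,-40],"angular":[0,0,0]},{"claw":-0.8,"dp":[2,1,-40],"angular":[0,0,0]},{"claw":-0.8,"dp":[2,1,-40],"angular":[0,0,0]},{"claw":-0.8,"dp":[2,1,-40],"angular":[0,0,0]}]'; python3 go.py vial .14
```

```text
clock: 11.38
tool_pos: [0.513, 0.169, 0.1535]
tool_rot: [-0.058, 0.053, -0.704, 0.706]
contact_force: [0.3, 0.9, 0.5]
gripper_width: 0.0794
t 11.38 pos [0.513  0.169  0.1535] w 0.0794 F [0.3 0.9 0.5] j [ 0.1   0.42  1.57 -0.    1.14  1.52]
world d mm [-20.   38.  -13.5] rotvec [-0.004 -0.045 -0.007]
dp now-axes [ 13.9  13.3 -40.7] dp goal-axes [ 12.   13.5 -41.2]
```

```bash
python3 -m jog '[{"claw":-0.8,"dp":[4,4,-10],"angular":[-0.004,-0.045,-0.007]},{"claw":-0.8,"dp":[4,5,-10],"angular":[0,0,0]},{"claw":-0.8,"dp":[4,5,-8],"angular":[0,0,0]},{"claw":-0.8,"dp":[2,8,-5],"angular":[0,0,0]},{"claw":-0.8,"dp":[0,8,0],"angular":[0,0,0]},{"claw":-0.8,"dp":[0,5,0],"angular":[0,0,0]},{"claw":-0.8,"dp":[0,0,0],"angular":[0,0,0]},{"claw":-0.8,"dp":[0,0,0],"angular":[0,0,0]},{"claw":-0.8,"dp":[0,0,0],"angular":[0,0,0]},{"claw":-0.8,"dp":[0,0,0],"angular":[0,0,0]}]'; python3 go.py vial .0233
```

```text
clock: 12.22
tool_pos: [0.4911, 0.2031, 0.1169]
tool_rot: [0.07, -0.07, 0.704, -0.704]
contact_force: [-0.1, 0.6, 0.0]
gripper_width: 0.0794
t 12.22 pos [0.4911 0.2031 0.1169] w 0.0794 F [-0.1  0.6  0. ] j [0.17 0.45 1.63 0.   1.05 1.54]
world d mm [  1.9   3.9 -93.6] rotvec [ 0.    -0.003 -0.   ]
dp now-axes [-2.6 93.6 -3.4] dp goal-axes [-2.6 93.6 -3.4]
```

```bash
python3 -m jog '[{"claw":-0.8,"dp":[-2.6,8,-3.4],"angular":[0,0,0]},{"claw":-0.8,"dp":[0,15,0],"angular":[0,0,0]},{"claw":-0.8,"dp":[0,18,0],"angular":[0,0,0]},{"claw":-0.8,"dp":[0,18,0],"angular":[0,0,0]},{"claw":-0.8,"dp":[0,15,0],"angular":[0,0,0]},{"claw":-0.8,"dp":[0,8,0],"angular":[0,0,0]},{"claw":-0.8,"dp":[0,3,0],"angular":[0,0,0]},{"claw":-0.8,"dp":[0,0,0],"angular":[0,0,0]},{"claw":-0.8,"dp":[0,0,0],"angular":[0,0,0]},{"claw":-0.8,"dp":[0,0,0],"angular":[0,0,0]}]'; python3 go.py vial .0233; python3 - <<'E'
from h import *
c=manip.read_camera("scene"); crop(c,220,60,400,230,4,"pics/s5.png")
E
```

```text
clock: 13.05
tool_pos: [0.4966, 0.2079, 0.0286]
tool_rot: [0.072, -0.067, 0.704, -0.703]
contact_force: [-0.3, -0.1, 0.2]
gripper_width: 0.0789
t 13.05 pos [0.4966 0.2079 0.0286] w 0.0789 F [-0.3 -0.1  0.2] j [0.18 0.6  1.68 0.   0.86 1.55]
world d mm [-3.6 -0.9 -5.3] rotvec [ 0.    -0.005 -0.007]
dp now-axes [3.7 5.3 0.2] dp goal-axes [3.7 5.3 0.1]
```

View pics/s5.png

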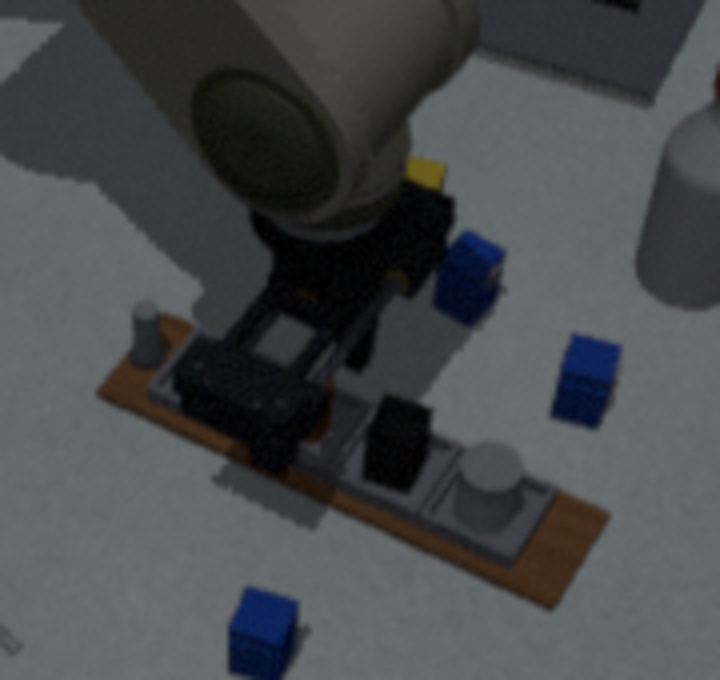

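The jaws straddle the vial (brown at (320,415)). The case and tin are undisturbed.

```bash
python3 -m jog '[{"claw":-0.8,"dp":[3.5,3,0],"angular":[0,-0.005,-0.007]},{"claw":0,"dp":[0,2,0],"angular":[0,0,0]},{"claw":1,"dp":[0,0,0],"angular":[0,0,0]},{"claw":1,"dp":[0,0,0],"angular":[0,0,0]},{"claw":1,"dp":[0,0,0],"angular":[0,0,0]},{"claw":1,"dp":[0,0,0],"angular":[0,0,0]},{"claw":1,"dp":[0,0,0],"angular":[0,0,0]},{"claw":1,"dp":[0,0,0],"angular":[0,0,0]},{"claw":1,"dp":[0,0,0],"angular":[0,0,0]},{"claw":1,"dp":[0,0,0],"angular":[0,0,0]}]' 20; python3 go.py vial .0233
python3 -m jog '[{"claw":1,"dp":[0,0,0],"angular":[0,0,0]},{"claw":1,"dp":[0,0,0],"angular":[0,0,0]},{"claw":1,"dp":[0,0,0],"angular":[0,0,0]},{"claw":1,"dp":[0,-8,0],"angular":[0,0,0]},{"claw":1,"dp":[0,-15,0],"angular":[0,0,0]},{"claw":1,"dp":[0,-25,0],"angular":[0,0,0]},{"claw":1,"dp":[0,-25,0],"angular":[0,0,0]},{"claw":1,"dp":[0,-25,0],"angular":[0,0,0]},{"claw":1,"dp":[0,-20,0],"angular":[0,0,0]},{"claw":1,"dp":[0,0,0],"angular":[0,0,0]}]'; python3 go.py p2 .15
```

```text
clock: 13.93
tool_pos: [0.4939, 0.2074, 0.0253]
tool_rot: [0.072, -0.07, 0.704, -0.703]
contact_force: [0.4, 0.3, -0.6]
gripper_width: 0.0277
t 13.93 pos [0.4939 0.2074 0.0253] w 0.0277 F [ 0.4  0.3 -0.6] j [0.18 0.6  1.69 0.   0.85 1.55]
world d mm [-0.9 -0.4 -2. ] rotvec [ 0.     0.    -0.003]
dp now-axes [1.  2.  0.2] dp goal-axes [1.  2.  0.2]
clock: 14.77
tool_pos: [0.4924, 0.207, 0.15]
tool_rot: [0.071, -0.071, 0.704, -0.703]
contact_force: [-0.4, 0.4, -0.2]
gripper_width: 0.0276
t 14.77 pos [0.4924 0.207  0.15  ] w 0.0276 F [-0.4  0.4 -0.2] j [0.18 0.42 1.59 0.   1.13 1.55]
world d mm [  56.1 -413.7   -0. ] rotvec [0.    0.39  0.001]
dp now-axes [ 2.800e+01 -1.000e-01  4.165e+02] dp goal-axes [-132.6    0.   395.8]
```

```bash
python3 -m jog '[{"claw":1,"dp":[0,0,15],"angular":[0,0.098,0]},{"claw":1,"dp":[-1,0,28],"angular":[0,0.098,0]},{"claw":1,"dp":[-5,0,36],"angular":[0,0.098,0]},{"claw":1,"dp":[-9,0,38],"angular":[0,0.098,0]},{"claw":1,"dp":[-13,0,38],"angular":[0,0,0]},{"claw":1,"dp":[-13,0,38],"angular":[0,0,0]},{"claw":1,"dp":[-13,0,38],"angular":[0,0,0]},{"claw":1,"dp":[-13,0,38],"angular":[0,0,0]},{"claw":1,"dp":[-13,0,38],"angular":[0,0,0]},{"claw":1,"dp":[-13,0,30],"angular":[0,0,0]}]'; python3 go.py p2 .14
```

```text
clock: 15.6
tool_pos: [0.5386, -0.1496, 0.1448]
tool_rot: [-0.072, 0.069, 0.705, -0.702]
contact_force: [1.0, 0.7, -0.5]
gripper_width: 0.0273
t 15.6 pos [ 0.5386 -0.1496  0.1448] w 0.0273 F [ 1.   0.7 -0.5] j [-0.48  0.48  1.52  0.    1.15  1.29]
world d mm [  9.9 -57.1  -4.8] rotvec [ 0.003 -0.011  0.005]
dp now-axes [-21.    4.5  54. ] dp goal-axes [-20.4   4.8  54.2]
```

```bash
python3 -m jog '[{"claw":1,"dp":[-7,0,16],"angular":[0.003,-0.011,0.005]},{"claw":1,"dp":[-6,2,14],"angular":[0,0,0]},{"claw":1,"dp":[-3,4,10],"angular":[0,0,0]},{"claw":1,"dp":[-2,8,4],"angular":[0,0,0]},{"claw":1,"dp":[0,12,0],"angular":[0,0,0]},{"claw":1,"dp":[0,12,0],"angular":[0,0,0]},{"claw":1,"dp":[0,8,0],"angular":[0,0,0]},{"claw":1,"dp":[0,4,0],"angular":[0,0,0]},{"claw":1,"dp":[0,0,0],"angular":[0,0,0]},{"claw":1,"dp":[0,0,0],"angular":[0,0,0]}]'; python3 go.py p2 .0275
```

```text
clock: 16.43
tool_pos: [0.5451, -0.2019, 0.0841]
tool_rot: [-0.071, 0.066, 0.705, -0.703]
contact_force: [0.7, -0.9, -1.0]
gripper_width: 0.0273
t 16.43 pos [ 0.5451 -0.2019  0.0841] w 0.0273 F [ 0.7 -0.9 -1. ] j [-0.56  0.6   1.5  -0.    1.06  1.21]
world d mm [  3.4  -4.8 -56.6] rotvec [ 0.003 -0.005  0.009]
dp now-axes [-4.8 56.5  4.2] dp goal-axes [-4.2 56.6  4. ]
```

```bash
python3 -m jog '[{"claw":1,"dp":[-4,5,4],"angular":[0.003,-0.005,0.009]},{"claw":1,"dp":[0,10,0],"angular":[0,0,0]},{"claw":1,"dp":[0,12,0],"angular":[0,0,0]},{"claw":1,"dp":[0,10,0],"angular":[0,0,0]},{"claw":1,"dp":[0,6,0],"angular":[0,0,0]},{"claw":1,"dp":[0,4,0],"angular":[0,0,0]},{"claw":1,"dp":[0,2,0],"angular":[0,0,0]},{"claw":1,"dp":[0,0,0],"angular":[0,0,0]},{"claw":1,"dp":[0,0,0],"angular":[0,0,0]},{"claw":1,"dp":[0,0,0],"angular":[0,0,0]}]'; python3 go.py p2 .0275
```

```text
clock: 17.27
tool_pos: [0.5499, -0.2072, 0.0324]
tool_rot: [0.064, -0.068, -0.703, 0.705]
contact_force: [-0.8, -0.5, -0.9]
gripper_width: 0.0274
t 17.27 pos [ 0.5499 -0.2072  0.0324] w 0.0274 F [-0.8 -0.5 -0.9] j [-0.56  0.68  1.52  0.    0.94  1.2 ]
world d mm [-1.5  0.6 -4.9] rotvec [-0.002  0.001 -0.005]
dp now-axes [ 1.6  4.9 -0.3] dp goal-axes [ 1.6  4.9 -0.3]
```

```bash
python3 -m jog '[{"claw":1,"dp":[1.5,2,0],"angular":[-0.002,0,-0.005]},{"claw":1,"dp":[0,2,0],"angular":[0,0,0]},{"claw":1,"dp":[0,1,0],"angular":[0,0,0]},{"claw":1,"dp":[0,1,0],"angular":[0,0,0]},{"claw":1,"dp":[0,0,0],"angular":[0,0,0]},{"claw":1,"dp":[0,0,0],"angular":[0,0,0]},{"claw":1,"dp":[0,0,0],"angular":[0,0,0]},{"claw":1,"dp":[0,0,0],"angular":[0,0,0]},{"claw":1,"dp":[0,0,0],"angular":[0,0,0]},{"claw":1,"dp":[0,0,0],"angular":[0,0,0]}]'; python3 go.py p2 .0275
```

```text
clock: 18.1
tool_pos: [0.549, -0.2074, 0.0273]
tool_rot: [0.065, -0.067, -0.704, 0.704]
contact_force: [-0.0, 0.0, -0.4]
gripper_width: 0.0273
t 18.1 pos [ 0.549  -0.2074  0.0273] w 0.0273 F [-0.   0.  -0.4] j [-0.56  0.68  1.52  0.    0.94  1.2 ]
world d mm [-0.6  0.7  0.2] rotvec [-0.001  0.001 -0.003]
dp now-axes [ 0.7 -0.2 -0.6] dp goal-axes [ 0.7 -0.2 -0.6]
```

```bash
python3 -m jog '[{"claw":1,"dp":[0,1,0],"angular":[0,0,0]},{"claw":1,"dp":[0,0.5,0],"angular":[0,0,0]},{"claw":-0.3,"dp":[0,0,0],"angular":[0,0,0]},{"claw":-0.3,"dp":[0,0,0],"angular":[0,0,0]},{"claw":-0.3,"dp":[0,0,0],"angular":[0,0,0]},{"claw":-0.3,"dp":[0,0,0],"angular":[0,0,0]},{"claw":-0.3,"dp":[0,-10,0],"angular":[0,0,0]},{"claw":-0.5,"dp":[0,-25,0],"angular":[0,0,0]},{"claw":-0.5,"dp":[0,-30,0],"angular":[0,0,0]},{"claw":-0.8,"dp":[0,-30,0],"angular":[0,0,0]}]'
python3 -m jog '[{"claw":-0.8,"dp":[0,-20,0],"angular":[0,-0.1,0]},{"claw":-0.8,"dp":[0,-10,0],"angular":[0,-0.1,0]},{"claw":-0.8,"dp":[0,0,0],"angular":[0,-0.1,0]},{"claw":-0.8,"dp":[0,0,0],"angular":[0,-0.09,0]},{"claw":-0.8,"dp":[0,0,-20],"angular":[0,0,0]},{"claw":-0.8,"dp":[0,0,-35],"angular":[0,0,0]},{"claw":-0.8,"dp":[0,0,-40],"angular":[0,0,0]},{"claw":-0.8,"dp":[0,0,-40],"angular":[0,0,0]},{"claw":-0.8,"dp":[0,0,-40],"angular":[0,0,0]},{"claw":-0.8,"dp":[0,0,-20],"angular":[0,0,0]}]'
python3 go.py case .14;  python3 - <<'E'
from h import *
t=manip.read_camera("top"); s=manip.read_camera("scene")
a=cv2.resize(t["image"][135:285,375:450,::-1],None,fx=4,fy=4,interpolation=cv2.INTER_CUBIC);b=cv2.resize(s["image"][225:375,110:230,::-1],None,fx=4,fy=4,interpolation=cv2.INTER_CUBIC)
cv2.imwrite("pics/c6.png",np.hstack([a,b]))
crop(t,180,140,270,290,4,"pics/t6.png")
E
```

```text
clock: 18.93
tool_pos: [0.5463, -0.2058, 0.1207]
tool_rot: [-0.069, 0.063, 0.705, -0.703]
contact_force: [-0.1, -0.9, 0.5]
gripper_width: 0.071
clock: 19.77
tool_pos: [0.5048, -0.0146, 0.1664]
tool_rot: [-0.079, 0.072, -0.7, 0.706]
contact_force: [0.5, -0.4, 0.1]
gripper_width: 0.0796
t 19.77 pos [ 0.5048 -0.0146  0.1664] w 0.0796 F [ 0.5 -0.4  0.1] j [-0.26  0.33  1.67 -0.    1.13  1.1 ]
world d mm [ 46.8 233.6 -26.4] rotvec [-0.009  0.013 -0.01 ]
dp now-axes [ -95.3   25.4 -218.5] dp goal-axes [ -92.7   26.4 -219.5]
```

View pics/c6.png

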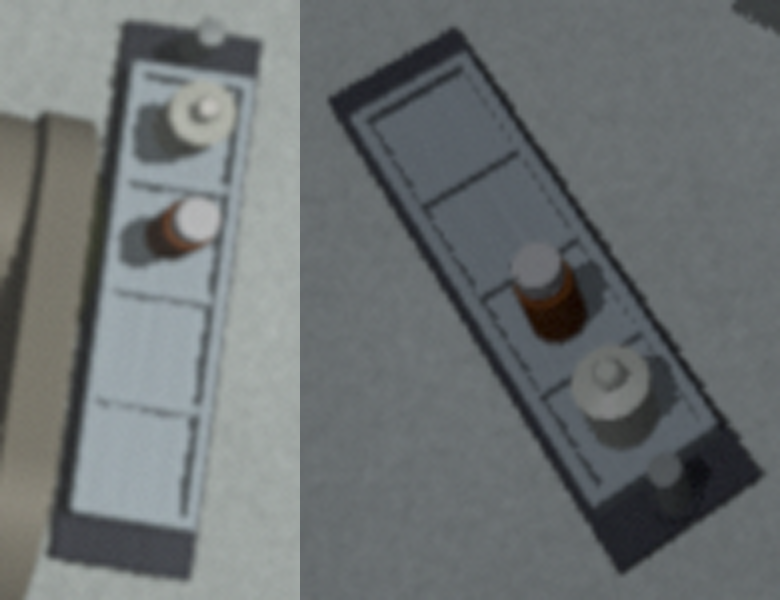

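View pics/t6.png

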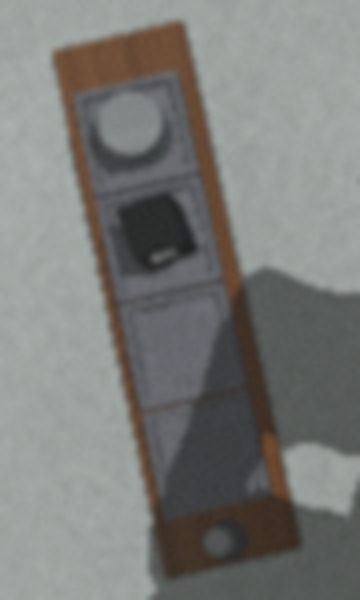

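Crucible upright in pocket 1 at (205,110), vial upright in pocket 2 at (195,225) (left half), both agreeing in the scene view. The case at (155,225) and the tin remain on the rack. The case is next: it is the only black square one, with its steel clasp at (162,256); the others of that shape are blue or yellow and off the rack.

```bash
python3 -m jog '[{"claw":-0.8,"dp":[-14,3,-32],"angular":[-0.009,0.013,-0.01]},{"claw":-0.8,"dp":[-15,3,-35],"angular":[0,0,0]},{"claw":-0.8,"dp":[-15,4,-35],"angular":[0,0,0]},{"claw":-0.8,"dp":[-15,4,-35],"angular":[0,0,0]},{"claw":-0.8,"dp":[-14,4,-33],"angular":[0,0,0]},{"claw":-0.8,"dp":[-8,4,-20],"angular":[0,0,0]},{"claw":-0.8,"dp":[-5,4,-12],"angular":[0,0,0]},{"claw":-0.8,"dp":[-2,2,-6],"angular":[0,0,0]},{"claw":-0.8,"dp":[0,0,0],"angular":[0,0,0]},{"claw":-0.8,"dp":[0,0,0],"angular":[0,0,0]}]'
python3 go.py case .0233
```

```text
clock: 20.7
tool_pos: [0.5568, 0.2074, 0.1414]
tool_rot: [-0.071, 0.066, -0.702, 0.705]
contact_force: [0.0, 0.3, -0.7]
gripper_width: 0.0795
t 20.7 pos [0.5568 0.2074 0.1414] w 0.0795 F [ 0.   0.3 -0.7] j [ 0.16  0.55  1.41 -0.    1.17  1.54]
world d mm [  -5.2   11.6 -118.1] rotvec [-0.004 -0.007 -0.007]
dp now-axes [  3.6 118.  -12.9] dp goal-axes [  2.7 118.1 -12.4]
```

```bash
python3 -m jog '[{"claw":-0.8,"dp":[2.7,5,-12],"angular":[-0.004,-0.007,-0.007]},{"claw":-0.8,"dp":[0,12,0],"angular":[0,0,0]},{"claw":-0.8,"dp":[0,20,0],"angular":[0,0,0]},{"claw":-0.8,"dp":[0,22,0],"angular":[0,0,0]},{"claw":-0.8,"dp":[0,20,0],"angular":[0,0,0]},{"claw":-0.8,"dp":[0,12,0],"angular":[0,0,0]},{"claw":-0.8,"dp":[0,6,0],"angular":[0,0,0]},{"claw":-0.8,"dp":[0,3,0],"angular":[0,0,0]},{"claw":-0.8,"dp":[0,0,0],"angular":[0,0,0]},{"claw":-0.8,"dp":[0,0,0],"angular":[0,0,0]}]'
python3 go.py case .0233
```

```text
clock: 21.53
tool_pos: [0.5519, 0.2133, 0.0399]
tool_rot: [0.068, -0.067, 0.704, -0.704]
contact_force: [-0.4, 0.3, 0.4]
gripper_width: 0.0795
t 21.53 pos [0.5519 0.2133 0.0399] w 0.0795 F [-0.4  0.3  0.4] j [0.17 0.67 1.5  0.   0.97 1.55]
world d mm [ -0.3   5.7 -16.6] rotvec [ 0.001 -0.009 -0.001]
dp now-axes [-0.8 16.6 -5.6] dp goal-axes [-0.8 16.6 -5.6]
```

```bash
python3 -m jog '[{"claw":-0.8,"dp":[-1,6,-5],"angular":[0,-0.009,0]},{"claw":-0.8,"dp":[0,6,0],"angular":[0,0,0]},{"claw":-0.8,"dp":[0,3,0],"angular":[0,0,0]},{"claw":-0.8,"dp":[0,0,0],"angular":[0,0,0]},{"claw":0,"dp":[0,0,0],"angular":[0,0,0]},{"claw":0,"dp":[0,0,0],"angular":[0,0,0]},{"claw":0,"dp":[0,0,0],"angular":[0,0,0]},{"claw":0,"dp":[0,0,0],"angular":[0,0,0]},{"claw":0,"dp":[0,0,0],"angular":[0,0,0]},{"claw":0,"dp":[0,0,0],"angular":[0,0,0]}]'
python3 go.py case .0233
```

```text
clock: 22.37
tool_pos: [0.5535, 0.2194, 0.0263]
tool_rot: [0.074, -0.069, 0.704, -0.703]
contact_force: [-0.2, 1.1, 0.1]
gripper_width: 0.0446
t 22.37 pos [0.5535 0.2194 0.0263] w 0.0446 F [-0.2  1.1  0.1] j [0.18 0.7  1.5  0.   0.94 1.55]
world d mm [-1.9 -0.4 -3. ] rotvec [ 0.001  0.001 -0.007]
dp now-axes [ 1.9  3.  -0. ] dp goal-axes [ 1.9  3.  -0. ]
```

```bash
python3 -m jog '[{"claw":0.3,"dp":[0,1,0],"angular":[0,0,0]},{"claw":1,"dp":[0,0,0],"angular":[0,0,0]},{"claw":1,"dp":[0,0,0],"angular":[0,0,0]},{"claw":1,"dp":[0,0,0],"angular":[0,0,0]},{"claw":1,"dp":[0,0,0],"angular":[0,0,0]},{"claw":1,"dp":[0,0,0],"angular":[0,0,0]},{"claw":1,"dp":[0,0,0],"angular":[0,0,0]},{"claw":1,"dp":[0,0,0],"angular":[0,0,0]},{"claw":1,"dp":[0,0,0],"angular":[0,0,0]},{"claw":1,"dp":[0,0,0],"angular":[0,0,0]}]' 20
python3 go.py case .0233
```

```text
clock: 23.2
tool_pos: [0.5536, 0.2194, 0.0254]
tool_rot: [0.074, -0.069, 0.704, -0.703]
contact_force: [-0.4, 0.2, 0.0]
gripper_width: 0.0315
t 23.2 pos [0.5536 0.2194 0.0254] w 0.0315 F [-0.4  0.2  0. ] j [0.18 0.7  1.5  0.   0.94 1.55]
world d mm [-2.  -0.4 -2.1] rotvec [ 0.001  0.001 -0.007]
dp now-axes [ 2.   2.1 -0. ] dp goal-axes [ 2.   2.1 -0. ]
```

```bash
python3 -m jog '[{"claw":1,"dp":[0,0,0],"angular":[0,0,0]},{"claw":1,"dp":[0,0,0],"angular":[0,0,0]},{"claw":1,"dp":[0,0,0],"angular":[0,0,0]},{"claw":1,"dp":[0,0,0],"angular":[0,0,0]},{"claw":1,"dp":[0,0,0],"angular":[0,0,0]},{"claw":1,"dp":[0,-4,0],"angular":[0,0,0]},{"claw":1,"dp":[0,-6,0],"angular":[0,0,0]},{"claw":1,"dp":[0,-6,0],"angular":[0,0,0]},{"claw":1,"dp":[0,0,0],"angular":[0,0,0]},{"claw":1,"dp":[0,0,0],"angular":[0,0,0]}]' 30
python3 go.py p3 .15;  python3 - <<'E'
from h import *
s=manip.read_camera("scene")
crop(s,240,110,390,230,5,"pics/s7.png")
E
```

```text
clock: 24.03
tool_pos: [0.5533, 0.2193, 0.0432]
tool_rot: [0.074, -0.069, 0.704, -0.703]
contact_force: [0.7, -0.7, -0.4]
gripper_width: 0.0311
t 24.03 pos [0.5533 0.2193 0.0432] w 0.0311 F [ 0.7 -0.7 -0.4] j [0.18 0.67 1.49 0.   0.97 1.55]
world d mm [ -63.8 -414.7  106.8] rotvec [ 0.002  0.391 -0.006]
dp now-axes [ 145.2 -108.1  393.3] dp goal-axes [ -15.1 -106.8  419.3]
```

View pics/s7.png

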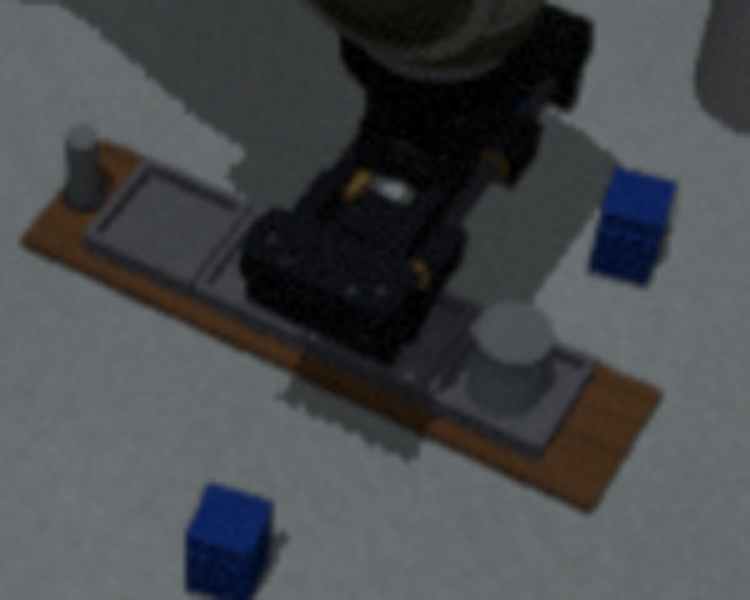

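The case is lifted (31.1 mm grip) and the tin at (510,360) is undisturbed. Carrying on to pocket 3.

```bash
python3 -m jog '[{"claw":1,"dp":[0,-20,0],"angular":[0,0,0]},{"claw":1,"dp":[0,-30,0],"angular":[0,0,0]},{"claw":1,"dp":[0,-30,0],"angular":[0,0,0]},{"claw":1,"dp":[2,-20,8],"angular":[0,0.098,0]},{"claw":1,"dp":[5,-5,20],"angular":[0,0.098,0]},{"claw":1,"dp":[5,0,32],"angular":[0,0.098,0]},{"claw":1,"dp":[2,0,36],"angular":[0,0.098,0]},{"claw":1,"dp":[-1,0,38],"angular":[0,0,0]},{"claw":1,"dp":[-1,0,38],"angular":[0,0,0]},{"claw":1,"dp":[-1,0,38],"angular":[0,0,0]}]'
python3 go.py p3 .15
```

```text
clock: 24.92
tool_pos: [0.5169, 0.0089, 0.1517]
tool_rot: [-0.068, 0.072, 0.705, -0.703]
contact_force: [0.2, -0.6, -0.7]
gripper_width: 0.0313
t 24.92 pos [0.5169 0.0089 0.1517] w 0.0313 F [ 0.2 -0.6 -0.7] j [-0.21  0.38  1.65  0.    1.11  1.56]
world d mm [ -27.3 -204.2   -1.7] rotvec [ 0.003 -0.01  -0.006]
dp now-axes [-13.6   1.1 205.6] dp goal-axes [-11.5   1.7 205.7]
```

```bash
python3 -m jog '[{"claw":1,"dp":[-2,0,38],"angular":[0.003,-0.01,-0.006]},{"claw":1,"dp":[-2,0,38],"angular":[0,0,0]},{"claw":1,"dp":[-2,0,38],"angular":[0,0,0]},{"claw":1,"dp":[-2,0,36],"angular":[0,0,0]},{"claw":1,"dp":[-2,2,22],"angular":[0,0,0]},{"claw":1,"dp":[-1,3,12],"angular":[0,0,0]},{"claw":1,"dp":[0,3,5],"angular":[0,0,0]},{"claw":1,"dp":[0,3,0],"angular":[0,0,0]},{"claw":1,"dp":[0,0,0],"angular":[0,0,0]},{"claw":1,"dp":[0,0,0],"angular":[0,0,0]}]'
python3 go.py p3 .0275
```

```text
clock: 25.75
tool_pos: [0.4867, -0.1932, 0.1397]
tool_rot: [0.069, -0.069, -0.704, 0.704]
contact_force: [0.7, 0.3, -1.4]
gripper_width: 0.0311
t 25.75 pos [ 0.4867 -0.1932  0.1397] w 0.0311 F [ 0.7  0.3 -1.4] j [-0.6   0.41  1.64 -0.    1.1   1.17]
world d mm [   2.9   -2.1 -112.2] rotvec [-0.    -0.007  0.   ]
dp now-axes [ -3.3 112.2   1.5] dp goal-axes [ -3.2 112.2   1.6]
```

```bash
python3 -m jog '[{"claw":1,"dp":[-3,6,1.5],"angular":[0,-0.007,0]},{"claw":1,"dp":[0,14,0],"angular":[0,0,0]},{"claw":1,"dp":[0,20,0],"angular":[0,0,0]},{"claw":1,"dp":[0,20,0],"angular":[0,0,0]},{"claw":1,"dp":[0,16,0],"angular":[0,0,0]},{"claw":1,"dp":[0,10,0],"angular":[0,0,0]},{"claw":1,"dp":[0,6,0],"angular":[0,0,0]},{"claw":1,"dp":[0,3,0],"angular":[0,0,0]},{"claw":1,"dp":[0,0,0],"angular":[0,0,0]},{"claw":1,"dp":[0,0,0],"angular":[0,0,0]}]'
python3 go.py p3 .0275
```

```text
clock: 26.58
tool_pos: [0.4935, -0.1895, 0.0409]
tool_rot: [0.061, -0.063, -0.704, 0.705]
contact_force: [0.2, 0.0, -0.8]
gripper_width: 0.0311
t 26.58 pos [ 0.4935 -0.1895  0.0409] w 0.0311 F [ 0.2  0.  -0.8] j [-0.59  0.56  1.7   0.    0.87  1.16]
world d mm [ -4.   -5.8 -13.4] rotvec [-0.001  0.013 -0.004]
dp now-axes [ 2.9 13.4  6.4] dp goal-axes [ 2.8 13.4  6.5]
```

```bash
python3 -m jog '[{"claw":1,"dp":[2.8,2,6],"angular":[0,0.013,-0.004]},{"claw":1,"dp":[0,5,0],"angular":[0,0,0]},{"claw":1,"dp":[0,4,0],"angular":[0,0,0]},{"claw":1,"dp":[0,1.5,0],"angular":[0,0,0]},{"claw":1,"dp":[0,0,0],"angular":[0,0,0]},{"claw":1,"dp":[0,0,0],"angular":[0,0,0]},{"claw":1,"dp":[0,0,0],"angular":[0,0,0]},{"claw":1,"dp":[0,0,0],"angular":[0,0,0]},{"claw":1,"dp":[0,0,0],"angular":[0,0,0]},{"claw":1,"dp":[0,0,0],"angular":[0,0,0]}]'
python3 go.py p3 .0275
```

```text
clock: 27.42
tool_pos: [0.4905, -0.1966, 0.0296]
tool_rot: [0.066, -0.069, -0.703, 0.705]
contact_force: [-0.1, -0.2, -0.1]
gripper_width: 0.0312
t 27.42 pos [ 0.4905 -0.1966  0.0296] w 0.0312 F [-0.1 -0.2 -0.1] j [-0.6   0.58  1.71 -0.    0.85  1.16]
world d mm [-1.   1.2 -2.1] rotvec [-0.003 -0.002 -0.004]
dp now-axes [ 1.2  2.1 -1. ] dp goal-axes [ 1.2  2.1 -1. ]
```

```bash
python3 -m jog '[{"claw":1,"dp":[1,1.5,-1],"angular":[0,0,-0.004]},{"claw":1,"dp":[0,1,0],"angular":[0,0,0]},{"claw":1,"dp":[0,0.7,0],"angular":[0,0,0]},{"claw":1,"dp":[0,0,0],"angular":[0,0,0]},{"claw":1,"dp":[0,0,0],"angular":[0,0,0]},{"claw":1,"dp":[0,0,0],"angular":[0,0,0]},{"claw":-0.3,"dp":[0,0,0],"angular":[0,0,0]},{"claw":-0.3,"dp":[0,0,0],"angular":[0,0,0]},{"claw":-0.3,"dp":[0,0,0],"angular":[0,0,0]},{"claw":-0.3,"dp":[0,0,0],"angular":[0,0,0]}]'
python3 go.py p3 .0275
python3 -m jog '[{"claw":-0.3,"dp":[0,-8,0],"angular":[0,0,0]},{"claw":-0.3,"dp":[0,-20,0],"angular":[0,0,0]},{"claw":-0.5,"dp":[0,-30,0],"angular":[0,0,0]},{"claw":-0.8,"dp":[0,-30,0],"angular":[0,0,0]},{"claw":-0.8,"dp":[0,-25,0],"angular":[0,-0.1,0]},{"claw":-0.8,"dp":[0,-10,0],"angular":[0,-0.1,0]},{"claw":-0.8,"dp":[0,0,0],"angular":[0,-0.1,0]},{"claw":-0.8,"dp":[0,0,-20],"angular":[0,-0.09,0]},{"claw":-0.8,"dp":[0,0,-35],"angular":[0,0,0]},{"claw":-0.8,"dp":[0,0,-40],"angular":[0,0,0]}]'
python3 go.py tin .14
```

```text
clock: 28.25
tool_pos: [0.49, -0.1954, 0.0274]
tool_rot: [0.067, -0.067, -0.702, 0.705]
contact_force: [0.2, -0.6, 0.1]
gripper_width: 0.0557
t 28.25 pos [ 0.49   -0.1954  0.0274] w 0.0557 F [ 0.2 -0.6  0.1] j [-0.6   0.58  1.71 -0.    0.85  1.16]
world d mm [-0.5  0.   0.1] rotvec [-0.004 -0.001 -0.001]
dp now-axes [ 0.5 -0.1  0.1] dp goal-axes [ 0.5 -0.1  0.1]
clock: 29.08
tool_pos: [0.4722, -0.1047, 0.1617]
tool_rot: [-0.076, 0.073, -0.7, 0.706]
contact_force: [0.6, 0.1, 0.2]
gripper_width: 0.0794
t 29.08 pos [ 0.4722 -0.1047  0.1617] w 0.0794 F [0.6 0.1 0.2] j [-0.46  0.3   1.73 -0.01  1.1   0.9 ]
world d mm [134.2 333.6 -21.7] rotvec [-0.009  0.011 -0.003]
dp now-axes [-201.4   19.6 -298. ] dp goal-axes [-198.3   21.7 -299.9]
```

```bash
python3 -m jog '[{"claw":-0.8,"dp":[-20,1,-31],"angular":[-0.009,0.011,-0.003]},{"claw":-0.8,"dp":[-21,2,-32],"angular":[0,0,0]},{"claw":-0.8,"dp":[-21,2,-32],"angular":[0,0,0]},{"claw":-0.8,"dp":[-21,2,-32],"angular":[0,0,0]},{"claw":-0.8,"dp":[-21,2,-32],"angular":[0,0,0]},{"claw":-0.8,"dp":[-21,2,-32],"angular":[0,0,0]},{"claw":-0.8,"dp":[-21,2,-32],"angular":[0,0,0]},{"claw":-0.8,"dp":[-20,2,-30],"angular":[0,0,0]},{"claw":-0.8,"dp":[-12,2,-18],"angular":[0,0,0]},{"claw":-0.8,"dp":[-6,2,-10],"angular":[0,0,0]}]'
python3 go.py tin .12;  python3 - <<'E'
from h import *
t=manip.read_camera("top"); s=manip.read_camera("scene")
a=cv2.resize(t["image"][135:285,375:450,::-1],None,fx=4,fy=4,interpolation=cv2.INTER_CUBIC);b=cv2.resize(s["image"][225:375,110:230,::-1],None,fx=4,fy=4,interpolation=cv2.INTER_CUBIC)
cv2.imwrite("pics/c8.png",np.hstack([a,b]))
E
```

```text
clock: 29.92
tool_pos: [0.5967, 0.2285, 0.1501]
tool_rot: [-0.074, 0.069, -0.703, 0.704]
contact_force: [-0.3, -0.6, 0.0]
gripper_width: 0.0796
t 29.92 pos [0.5967 0.2285 0.1501] w 0.0796 F [-0.3 -0.6  0. ] j [ 0.18  0.63  1.25 -0.    1.26  1.55]
world d mm [  9.7   0.4 -30.1] rotvec [-0.001  0.001 -0.007]
dp now-axes [-9.4 30.2  1.5] dp goal-axes [-9.6 30.1  1.5]
```

View pics/c8.png

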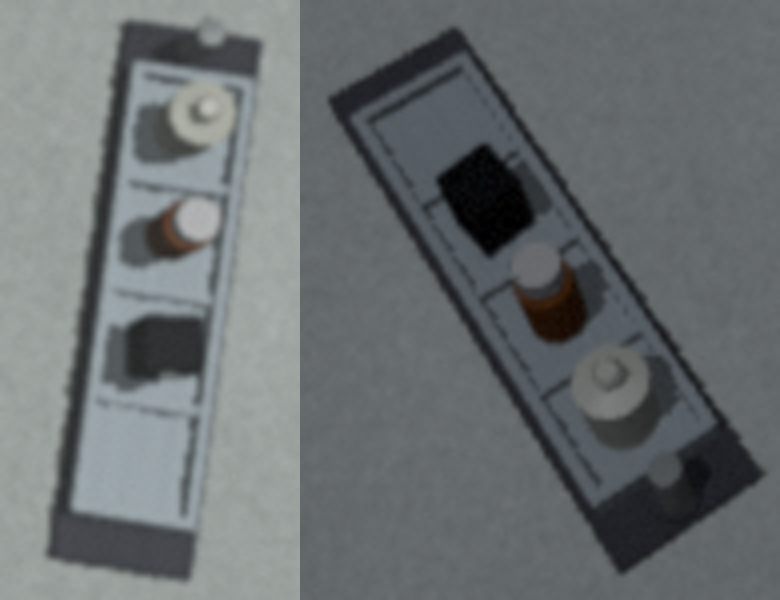

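The case stands upright in pocket 3 at (168,345), and pockets 1 and 2 are unchanged. The tin is last.

```bash
python3 -m jog '[{"claw":-0.8,"dp":[-6,5,1],"angular":[0,0,-0.007]},{"claw":-0.8,"dp":[-3,10,0],"angular":[0,0,0]},{"claw":-0.8,"dp":[0,15,0],"angular":[0,0,0]},{"claw":-0.8,"dp":[0,15,0],"angular":[0,0,0]},{"claw":-0.8,"dp":[0,10,0],"angular":[0,0,0]},{"claw":-0.8,"dp":[0,5,0],"angular":[0,0,0]},{"claw":-0.8,"dp":[0,0,0],"angular":[0,0,0]},{"claw":-0.8,"dp":[0,0,0],"angular":[0,0,0]},{"claw":-0.8,"dp":[0,0,0],"angular":[0,0,0]},{"claw":-0.8,"dp":[0,0,0],"angular":[0,0,0]}]'
python3 go.py tin .0233
```

```text
clock: 30.85
tool_pos: [0.6074, 0.2212, 0.0875]
tool_rot: [-0.069, 0.069, -0.703, 0.704]
contact_force: [0.6, -0.0, -0.1]
gripper_width: 0.0791
t 30.85 pos [0.6074 0.2212 0.0875] w 0.0791 F [ 0.6 -0.  -0.1] j [ 0.17  0.72  1.27 -0.    1.15  1.55]
world d mm [ -1.    7.7 -64.2] rotvec [-0.002 -0.006  0.001]
dp now-axes [-0.6 64.2 -7.9] dp goal-axes [-0.6 64.2 -7.8]
```

```bash
python3 -m jog '[{"claw":-0.8,"dp":[-0.6,4,-7],"angular":[0,-0.006,0]},{"claw":-0.8,"dp":[0,12,0],"angular":[0,0,0]},{"claw":-0.8,"dp":[0,15,0],"angular":[0,0,0]},{"claw":-0.8,"dp":[0,12,0],"angular":[0,0,0]},{"claw":-0.8,"dp":[0,8,0],"angular":[0,0,0]},{"claw":-0.8,"dp":[0,5,0],"angular":[0,0,0]},{"claw":-0.8,"dp":[0,2,0],"angular":[0,0,0]},{"claw":-0.8,"dp":[0,0,0],"angular":[0,0,0]},{"claw":-0.8,"dp":[0,0,0],"angular":[0,0,0]},{"claw":-0.8,"dp":[0,0,0],"angular":[0,0,0]}]'
python3 go.py tin .0233
```

```text
clock: 31.68
tool_pos: [0.6072, 0.23, 0.0258]
tool_rot: [-0.073, 0.071, -0.703, 0.704]
contact_force: [0.8, 0.6, 0.3]
gripper_width: 0.0795
t 31.68 pos [0.6072 0.23   0.0258] w 0.0795 F [0.8 0.6 0.3] j [ 0.18  0.8   1.3  -0.    1.04  1.55]
world d mm [-0.8 -1.1 -2.5] rotvec [-0.002  0.002 -0.003]
dp now-axes [1.  2.5 0.9] dp goal-axes [1.  2.5 0.9]
```

```bash
python3 -m jog '[{"claw":-0.8,"dp":[1,1.5,1],"angular":[0,0,0]},{"claw":0,"dp":[0,0.7,0],"angular":[0,0,0]},{"claw":0,"dp":[0,0,0],"angular":[0,0,0]},{"claw":0,"dp":[0,0,0],"angular":[0,0,0]},{"claw":1,"dp":[0,0,0],"angular":[0,0,0]},{"claw":1,"dp":[0,0,0],"angular":[0,0,0]},{"claw":1,"dp":[0,0,0],"angular":[0,0,0]},{"claw":1,"dp":[0,0,0],"angular":[0,0,0]},{"claw":1,"dp":[0,0,0],"angular":[0,0,0]},{"claw":1,"dp":[0,0,0],"angular":[0,0,0]}]' 25
python3 go.py tin .0233
python3 -m jog '[{"claw":1,"dp":[0,0,0],"angular":[0,0,0]},{"claw":1,"dp":[0,0,0],"angular":[0,0,0]},{"claw":1,"dp":[0,0,0],"angular":[0,0,0]},{"claw":1,"dp":[0,0,0],"angular":[0,0,0]},{"claw":1,"dp":[0,-5,0],"angular":[0,0,0]},{"claw":1,"dp":[0,-12,0],"angular":[0,0,0]},{"claw":1,"dp":[0,-20,0],"angular":[0,0,0]},{"claw":1,"dp":[0,-25,0],"angular":[0,0,0]},{"claw":1,"dp":[0,-30,0],"angular":[0,0,0]},{"claw":1,"dp":[0,-25,0],"angular":[0,0,0]}]'
python3 go.py p4 .15
```

```text
clock: 32.52
tool_pos: [0.6073, 0.2288, 0.0254]
tool_rot: [-0.074, 0.07, -0.703, 0.704]
contact_force: [0.1, 0.0, 0.4]
gripper_width: 0.0336
t 32.52 pos [0.6073 0.2288 0.0254] w 0.0336 F [0.1 0.  0.4] j [ 0.18  0.8   1.3  -0.    1.03  1.55]
world d mm [-0.9  0.1 -2.1] rotvec [-0.002  0.002 -0.006]
dp now-axes [ 0.9  2.1 -0.3] dp goal-axes [ 0.9  2.1 -0.3]
clock: 33.35
tool_pos: [0.6038, 0.2283, 0.1443]
tool_rot: [-0.07, 0.073, -0.703, 0.704]
contact_force: [0.6, 0.1, 0.2]
gripper_width: 0.0335
t 33.35 pos [0.6038 0.2283 0.1443] w 0.0335 F [0.6 0.1 0.2] j [ 0.18  0.66  1.22 -0.    1.27  1.55]
world d mm [-173.2 -412.4    5.7] rotvec [-0.003  0.392  0.005]
dp now-axes [252.9  -3.7 368.9] dp goal-axes [ 92.9  -5.7 437.5]
```

```bash
python3 -m jog '[{"claw":1,"dp":[10,0,15],"angular":[0,0.098,0]},{"claw":1,"dp":[15,0,27],"angular":[0,0.098,0]},{"claw":1,"dp":[15,0,34],"angular":[0,0.098,0]},{"claw":1,"dp":[12,0,37],"angular":[0,0.098,0]},{"claw":1,"dp":[8,0,38],"angular":[0,0,0]},{"claw":1,"dp":[8,0,38],"angular":[0,0,0]},{"claw":1,"dp":[8,0,38],"angular":[0,0,0]},{"claw":1,"dp":[8,0,38],"angular":[0,0,0]},{"claw":1,"dp":[8,0,38],"angular":[0,0,0]},{"claw":1,"dp":[8,0,38],"angular":[0,0,0]}]'
python3 go.py p4 .14
```

```text
clock: 34.18
tool_pos: [0.4591, -0.1063, 0.1611]
tool_rot: [-0.062, 0.078, 0.704, -0.704]
contact_force: [0.5, -0.7, -0.8]
gripper_width: 0.0338
t 34.18 pos [ 0.4591 -0.1063  0.1611] w 0.0338 F [ 0.5 -0.7 -0.8] j [-0.48  0.27  1.78  0.01  1.08  1.28]
world d mm [-28.5 -77.8 -21.1] rotvec [ 0.002 -0.009 -0.022]
dp now-axes [13.2 20.6 82. ] dp goal-axes [13.4 21.1 81.8]
```

```bash
python3 -m jog '[{"claw":1,"dp":[4,2,25],"angular":[0.002,-0.009,-0.022]},{"claw":1,"dp":[4,4,22],"angular":[0,0,0]},{"claw":1,"dp":[3,5,15],"angular":[0,0,0]},{"claw":1,"dp":[1,8,8],"angular":[0,0,0]},{"claw":1,"dp":[0,10,4],"angular":[0,0,0]},{"claw":1,"dp":[0,10,0],"angular":[0,0,0]},{"claw":1,"dp":[0,8,0],"angular":[0,0,0]},{"claw":1,"dp":[0,4,0],"angular":[0,0,0]},{"claw":1,"dp":[0,0,0],"angular":[0,0,0]},{"claw":1,"dp":[0,0,0],"angular":[0,0,0]}]'
python3 go.py p4 .0275
```

```text
clock: 35.02
tool_pos: [0.4305, -0.1846, 0.1124]
tool_rot: [0.066, -0.071, -0.702, 0.705]
contact_force: [-0.1, -0.7, -1.0]
gripper_width: 0.0336
t 35.02 pos [ 0.4305 -0.1846  0.1124] w 0.0336 F [-0.1 -0.7 -1. ] j [-0.66  0.34  1.83  0.    0.97  1.11]
world d mm [  0.1   0.4 -84.9] rotvec [-0.003 -0.006 -0.007]
dp now-axes [ 0.6 84.9 -0.7] dp goal-axes [-0.  84.9 -0.4]
```

```bash
python3 -m jog '[{"claw":1,"dp":[0,5,0],"angular":[-0.003,-0.006,-0.007]},{"claw":1,"dp":[0,12,0],"angular":[0,0,0]},{"claw":1,"dp":[0,16,0],"angular":[0,0,0]},{"claw":1,"dp":[0,16,0],"angular":[0,0,0]},{"claw":1,"dp":[0,10,0],"angular":[0,0,0]},{"claw":1,"dp":[0,6,0],"angular":[0,0,0]},{"claw":1,"dp":[0,3,0],"angular":[0,0,0]},{"claw":1,"dp":[0,0,0],"angular":[0,0,0]},{"claw":1,"dp":[0,0,0],"angular":[0,0,0]},{"claw":1,"dp":[0,0,0],"angular":[0,0,0]}]'
python3 go.py p4 .0275
```

```text
clock: 35.85
tool_pos: [0.4337, -0.1841, 0.0436]
tool_rot: [0.063, -0.066, -0.703, 0.705]
contact_force: [0.4, 0.2, -0.6]
gripper_width: 0.0337
t 35.85 pos [ 0.4337 -0.1841  0.0436] w 0.0337 F [ 0.4  0.2 -0.6] j [-0.65  0.46  1.87 -0.    0.8   1.1 ]
world d mm [ -3.1  -0.  -16.1] rotvec [-0.003  0.007 -0.004]
dp now-axes [ 3.1 16.1  0.5] dp goal-axes [ 3.  16.1  0.6]
```

```bash
python3 -m jog '[{"claw":1,"dp":[3,3,0.5],"angular":[-0.003,0.007,-0.004]},{"claw":1,"dp":[0,6,0],"angular":[0,0,0]},{"claw":1,"dp":[0,4,0],"angular":[0,0,0]},{"claw":1,"dp":[0,2,0],"angular":[0,0,0]},{"claw":1,"dp":[0,0,0],"angular":[0,0,0]},{"claw":1,"dp":[0,0,0],"angular":[0,0,0]},{"claw":1,"dp":[0,0,0],"angular":[0,0,0]},{"claw":1,"dp":[0,0,0],"angular":[0,0,0]},{"claw":1,"dp":[0,0,0],"angular":[0,0,0]},{"claw":1,"dp":[0,0,0],"angular":[0,0,0]}]'
python3 go.py p4 .0275
```

```text
clock: 36.68
tool_pos: [0.4311, -0.1847, 0.0285]
tool_rot: [0.066, -0.068, -0.704, 0.704]
contact_force: [-0.1, -0.1, -0.2]
gripper_width: 0.0337
t 36.68 pos [ 0.4311 -0.1847  0.0285] w 0.0337 F [-0.1 -0.1 -0.2] j [-0.66  0.49  1.89  0.    0.77  1.1 ]
world d mm [-0.5  0.5 -1. ] rotvec [-0.001 -0.001 -0.003]
dp now-axes [ 0.6  1.  -0.5] dp goal-axes [ 0.6  1.  -0.5]
```

```bash
python3 -m jog '[{"claw":1,"dp":[0,1,0],"angular":[0,0,0]},{"claw":1,"dp":[0,0.7,0],"angular":[0,0,0]},{"claw":1,"dp":[0,0.5,0],"angular":[0,0,0]},{"claw":1,"dp":[0,0,0],"angular":[0,0,0]},{"claw":1,"dp":[0,0,0],"angular":[0,0,0]},{"claw":-0.3,"dp":[0,0,0],"angular":[0,0,0]},{"claw":-0.3,"dp":[0,0,0],"angular":[0,0,0]},{"claw":-0.3,"dp":[0,0,0],"angular":[0,0,0]},{"claw":-0.3,"dp":[0,0,0],"angular":[0,0,0]},{"claw":-0.3,"dp":[0,0,0],"angular":[0,0,0]}]'
python3 go.py p4 .0275
python3 -m jog '[{"claw":-0.3,"dp":[0,-8,0],"angular":[0,0,0]},{"claw":-0.3,"dp":[0,-20,0],"angular":[0,0,0]},{"claw":-0.5,"dp":[0,-30,0],"angular":[0,0,0]},{"claw":-0.5,"dp":[0,-30,0],"angular":[0,0,0]},{"claw":-0.5,"dp":[0,-25,0],"angular":[0,0,0]},{"claw":-0.5,"dp":[0,0,-25],"angular":[0,0,0]},{"claw":-0.5,"dp":[0,0,-40],"angular":[0,0,0]},{"claw":-0.5,"dp":[0,0,-40],"angular":[0,0,0]},{"claw":-0.5,"dp":[0,0,-40],"angular":[0,0,0]},{"claw":-0.5,"dp":[0,0,-30],"angular":[0,0,0]}]'
python3 - <<'E'
from h import *
t=manip.read_camera("top"); s=manip.read_camera("scene")
a=cv2.resize(t["image"][135:285,375:450,::-1],None,fx=4,fy=4,interpolation=cv2.INTER_CUBIC);b=cv2.resize(s["image"][225:375,110:230,::-1],None,fx=4,fy=4,interpolation=cv2.INTER_CUBIC)
cv2.imwrite("pics/c9.png",np.hstack([a,b]))
E
```

```text
clock: 37.52
tool_pos: [0.4314, -0.1849, 0.0274]
tool_rot: [0.066, -0.068, -0.703, 0.705]
contact_force: [0.0, 0.1, -0.9]
gripper_width: 0.0575
t 37.52 pos [ 0.4314 -0.1849  0.0274] w 0.0575 F [ 0.   0.1 -0.9] j [-0.66  0.49  1.89  0.    0.76  1.1 ]
world d mm [-0.8  0.8  0.1] rotvec [-0.001 -0.001 -0.004]
dp now-axes [ 1.  -0.1 -0.6] dp goal-axes [ 1.  -0.1 -0.6]
clock: 38.35
tool_pos: [0.4652, -0.0115, 0.152]
tool_rot: [0.067, -0.074, -0.702, 0.705]
contact_force: [0.0, 0.4, 0.2]
gripper_width: 0.0663
```

View pics/c9.png

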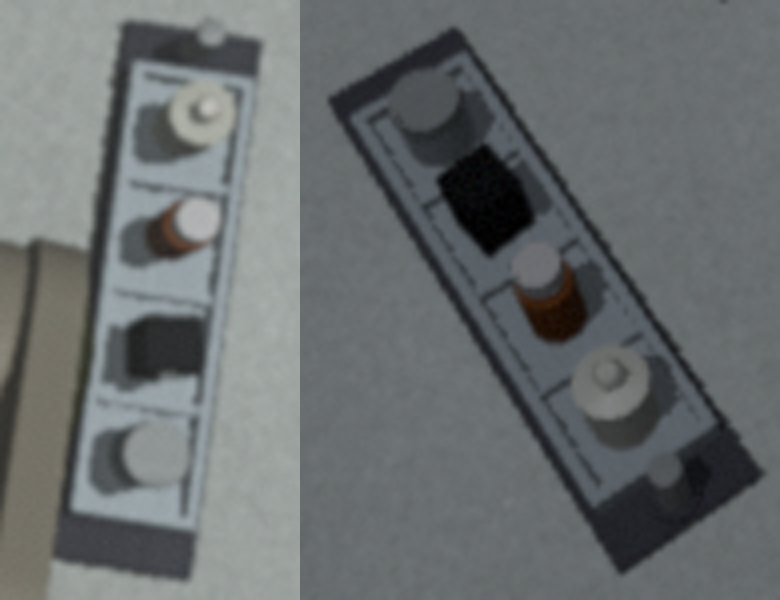

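All four stand in their pockets. From the post, in the top view: crucible (205,110), vial (195,225), case (168,345), tin (155,455). I'll let the arm rest, check the top heights numerically and hand in.

```bash
python3 -m jog '[{"claw":-0.5,"dp":[0,0,0],"angular":[0,0,0]},{"claw":-0.5,"dp":[0,0,0],"angular":[0,0,0]},{"claw":-0.5,"dp":[0,0,0],"angular":[0,0,0]},{"claw":-0.5,"dp":[0,0,0],"angular":[0,0,0]},{"claw":-0.5,"dp":[0,0,0],"angular":[0,0,0]},{"claw":-0.5,"dp":[0,0,0],"angular":[0,0,0]},{"claw":-0.5,"dp":[0,0,0],"angular":[0,0,0]},{"claw":-0.5,"dp":[0,0,0],"angular":[0,0,0]},{"claw":-0.5,"dp":[0,0,0],"angular":[0,0,0]},{"claw":-0.5,"dp":[0,0,0],"angular":[0,0,0]}]'
python3 - <<'E'
from h import *
t=manip.read_camera("top"); s=manip.read_camera("scene"); ty=2.953; tc=np.array([.519,-.201]); M=np.array([[np.cos(ty),-np.sin(ty)],[np.sin(ty),np.cos(ty)]])
for n,a,b,h in(("cruc",(207,108),(608,372),.070),("vial",(198,218),(540,265),.076),("case",(178,342),(484,184),.060),("tin",(158,450),(425,100),.056)):
    a=(np.array(a)+.5)/4-.5+[375,135]; b=(np.array(b)-[300,0]+.5)/4-.5+[110,225]
    T,g=tri(t,a,s,b); print(n,"height want",h,"got",T[2].round(4),"gap",g.round(4),"tray frame",((T[:2]-tc)@M).round(3))
print(np.abs(t["image"][135:285,400:450].astype(int)-cv2.imread("pics/c9.png")[2::4,102:300:4,::-1][:150,:50]).mean() if False else manip.observe()["qvel"].round(3))
E
```

```text
clock: 39.28
tool_pos: [0.4649, -0.0148, 0.1529]
tool_rot: [0.068, -0.074, -0.702, 0.705]
contact_force: [-0.4, -0.3, -0.4]
gripper_width: 0.0661
cruc height want 0.07 got 0.0658 gap 0.0012 tray frame [-0.09 -0.  ]
vial height want 0.076 got 0.0736 gap 0.0027 tray frame [-0.031  0.   ]
case height want 0.06 got 0.0562 gap 0.0055 tray frame [0.031 0.001]
tin height want 0.056 got 0.0548 gap 0.0012 tray frame [0.088 0.001]
[ 0.001 -0.    -0.001 -0.     0.     0.   ]
```

```bash
python3 -c "
from plant import manip
print(manip.sign_off())"
```

```text
the job is handed in; nothing more can be done
None
```

I moved all four samples from the rack to the tray and handed the job in at about 39 s. From the tray's post the order is crucible, vial, case, tin, the same as from the rack's post.

**Last checks:** both cameras show every sample upright in its own pocket. Their triangulated centres lie within about 2 mm of the pocket centres. The arm was clear of everything, and every force reading I took stayed below about 2 N.

**Where readings disagreed:**
- **Top heights:** the triangulated tops came out 1–4 mm below nominal, which fits the camera calibration and my hand-picked pixels. For the case, the two camera rays missed each other by 5.5 mm.
- **Boards:** the two cameras placed both boards about 3–4 mm apart in x, so I used the mean.
- **Case grip:** the jaws closed to about 31 mm on the 30 mm case, so it was probably held slightly turned. It still stands upright in its pocket.

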